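# Press the spanner into its cutout and lock the retaining bar over it

### The job

Put the loose combination spanner back into its shaped cutout in the black tool tray, the right way round, and press both ends firmly but not violently past the rubber nibs until it lies flush with the tray top. Then squeeze the two paddles of the retaining bar together, slide the bar over the spanner to its other notch, and let go so that the tooth locks there. Leave the mallet and the socket where they are.

Things in the scene. Friction and masses are not known exactly. Their poses are not given: they have to be found in the camera images.
- spanner: Loose steel combination spanner lying flat, 190 mm long (x -95 to +95), 14 mm thick, about 350 g. Origin: mid-length, on the underside; x points to the open jaw, z up; symmetric about x. Shank 20 mm wide. Open-jaw end 48 mm wide from x=+40 to +95, with a slot 24 mm wide from x=+64, open to +x. Ring end round, 36 mm across, 22 mm hole, centred at x=-77.
- spanner_jaw (a point): Point on the spanner's underside level at x=+70 mm (between the jaws).
- spanner_ring (a point): Point on the spanner's underside level at x=-77 mm (centre of the ring).
- tray: Black moulded tool tray fixed to the bench, 200 (x) by 260 (y) mm, top 17 mm above the bench, grey recess floor 3 mm above it. Origin: centre of its underside, z up. The cutout's axis is at x=+45 mm along y, its middle at y=-25 mm. Wide pocket (open jaw) at the -y end, narrower ring pocket at the +y end: the seated spanner's x axis points along tray -y.
- seat (a point): Recess floor, middle of the cutout: the spanner's origin lies here when seated. Pockets are 1 mm larger than the spanner on every side (2 mm beside the shank), walls upright. Here finger scoops 48 mm long (tray y) reach the floor to 40 mm either side of the axis. A spanner whose underside is still 14 mm above this floor lies on the tray top and has not entered.
- head_pocket (a point): Point on the recess floor where spanner_jaw lies when seated. A pair of sprung rubber nibs sticks 3 mm out of the walls 20 mm from here towards the cutout's middle (50 mm from seat). A spanner laid in rests on the nibs, about 9 mm above the floor; a push of roughly 8 to 18 N straight above the pair snaps this end down, its top flush with the tray top.
- ring_pocket (a point): Point on the recess floor where spanner_ring lies when seated. A second, like pair of nibs is 27 mm from here towards the cutout's middle (50 mm from seat, beside the shank); this end is snapped down in the same way.
- bar_grip (a point): Midway between the two black paddles of the aluminium retaining bar, 50 mm above the bench. Paddles face each other along tray x, 27 to 63 mm above the bench, each 8 mm thick, 34 mm wide (tray y), 44 mm over their outer faces. Each sinks 7 mm inward against a spring (4 N at first, 7.5 N at the stop). Carriage below 52 by 40 mm; it and the rack outside it are 27 mm high.
- bar_tongue (a point): Point on the underside of the bar's flat tongue (22 mm wide, 7 mm thick, 20 mm above the bench), which reaches from the carriage across the cutout; this point lies over the cutout's axis. It passes 3 mm above a flush spanner and strikes one that stands proud.
- bar (a joint): Slide of the retaining bar along the tray, m, growing towards tray -y: 0 = parked notch beyond the ring end, 0.070 = locking notch, tongue over the spanner near its ring. End stops at -0.004 and 0.076; about 1 N of friction.
- latch (a joint): Inward travel of the outer (tray -x) paddle, m: 0 = out, its tooth in a notch; 0.007 = fully squeezed. The tooth is clear of the rack above 0.006. Released between notches it stays above 0.004. A notch takes the tooth within about 2 mm.
- mallet: Bystander: rubber mallet lying on the bench, 270 mm long.
- socket: Bystander: steel socket standing upright, 34 mm wide, 50 mm tall.

How it is judged (in metres and radians):
On the way, in this order (a step that is already met when the one before it is completed fails the run):
1. the spanner is pressed home in its cutout, both ends within 2 mm of the floor (z of each of spanner_jaw, spanner_ring in the frame of seat below 0.002 m and horizontal distance between spanner_jaw and head_pocket below 0.005 m and horizontal distance between spanner_ring and ring_pocket below 0.005 m), for 0.2 s.
2. the bar is on its way between the notches with the paddle squeezed (value of joint bar above 0.02 m and value of joint latch above 0.003 m).
At the end, for the whole second after the job is handed in: The spanner lies in its cutout the right way round, both ends within 2 mm of the recess floor and 5 mm of their places, at rest; the retaining bar is at its locking notch (0.070 m, within 4 mm) and the paddle is out again (under 1.5 mm), its tooth in the notch (all of step 1 and value of joint bar between 0.066 and 0.074 m and value of joint latch below 0.0015 m and linear speed of spanner below 0.02 m/s); the robot touches nothing.
It fails at once if the spanner is rammed against the tray (over 90 N) (contact force between spanner and tray above 90 N).
It fails at once if the mallet is moved (distance of mallet from where it was at the start of the episode above 0.03 m).
It fails at once if the socket is moved (distance of socket from where it was at the start of the episode above 0.03 m).
It also fails if it takes over 72 s, if anything falls off the work surface, if the arm or the gripper's body presses on something with over 40 N, if the wrist force passes 120 N, or if a joint passes its speed limit or range.

### The arm

A 7-joint arm with a two-finger parallel gripper is mounted at the origin on the work surface. World frame = base frame: x ahead of the robot, y to its left, z up, the work surface at z = 0. Lengths are in m, angles in degrees, forces in N, time in s.
With the tool pointing down it reaches from about 0.4 to 0.925 m from the base axis. Payload 4.1 kg.
Tool frame: the origin (TCP) lies at the very end of the fingers, on their centre line; the grasp point (between the pads) lies 19 mm behind it; z points along the fingers, y is the direction in which the jaws open and shut (so a half turn about z gives the same grasp; the last joint's range is limited). The gripper opens to 85 mm and grips with 20 to 120 N. Pads are 22 mm wide; open, the fingers measure 114 mm over their backs; the gripper's body (76 mm by 85 mm) begins 54 mm behind the grasp point. The pads swing forward as they close: fully open they stand 13 mm farther back than shut.
Start: joints at [60.963, 22.827, 2.584, 88.041, -1.071, 69.15, -2.905], TCP at [0.258, -0.597, 0.196] pointing down, gripper open.
Joint ranges: [-161.44, 161.44], [-28.35, 127.94], [-78.24, 83.42], [0, 140.83], [-78.03, 258.03], [13.02, 114.36], [-168.23, 168.23]. Speed limits (degrees/s): [147.25, 147.25, 180, 180, 180, 180, 180].

### API

Orientations are given as [roll, pitch, yaw] about the fixed x, y, z axes, in that order (R = Rz(yaw) Ry(pitch) Rx(roll)).
In Python, from bench import robot, cams, job gives the robot as it stands.
- The arm moves only by the tool move_arm, never from a script. Its argument "deltas" is one flat list of numbers, 7 for each row, row after row: the opening, from -1 (shut) to 1 (fully open), then the shift along the tool's x, y, z in cm, then the turn, a rotation vector about the tool's x, y, z in rad. A call has 1 to 20 rows; each row shifts and turns the commanded pose from where the row before left it, along the tool's axes as they then stand; what a row does not reach is not made up. A row lasts 1/8 s, in which the tool goes at most 62.5 mm and 10.7 degrees, less where a joint would pass 70% of its speed; a pose out of reach is approached as far as the arm can. A call with a gripper value outside its range is refused whole. The fingers move at their own pace and stop on an object; "grip_force" is the grip in N (left out, the last holds). Time passes only in rows, so rows that do not move let the fingers close. It gives the time, the measured TCP pose, the force and the opening at its end, in the units of the state.
- robot.get_state(): the state, without advancing time (a new reading comes with each control period).
- cams.get_image(name): name is "side" or "top" or "wrist"; returns the picture (384x512x3 uint8, red, green, blue); there is no depth.
- cams.get_calibration(name): a dict with "mtx" (3x3 intrinsics, pixels), "R" (3x3) and "t" (3): a world point X has camera coordinates R X + t. Camera axes: x right, y down, z forward; pixel columns grow to the right and rows downward; lengths in m; the calibration is good to about 2 mm. A picture is of the moment at which its call begins: read the wrist's pose just before it. get_calibration takes no time and is no camera call; for the wrist camera it gives the pose at the moment of the call.
- job.finish_job(): hands the job in, once; it reports no verdict.
The state is a dict: "time_s": time; "joint_positions": joint angles; "qd": joint speeds; "joint_torque": joint torques, N m; "tool_pos": TCP position; "orientation": TCP orientation; "force": force on the tool from outside, world axes, zero at the start; "ft_torque": the same for the moment, N m; "gripper_width": finger opening in m.
Only numpy, scipy, OpenCV 4.12 (cv2) and the standard library are available. Lean on these libraries where they do the work, as an engineer would, in place of code of your own. Each camera call takes 0.05 s, during which the arm holds its last target.

## Working session

There is one attempt and no reset: what is moved stays moved. The work goes in short steps, Python scripts to look and compute and a tool call to move; the robot and the scene stay as the last step left them, time stands still between calls to the robot, and variables do not carry over. Pictures are saved under pics/ and viewed, and the job is handed in when it is done.

Besides the shell and the picture viewer there is one more tool, called after "Call:" as name(argument=value, ...) on one line, values as JSON. move_arm: Moves the arm, as the interface text tells. Its arguments: {"type":"object","properties":{"deltas":{"type":"array"},"grip_force":{"type":"number"}},"required":["deltas"]}

```bash
ls; mkdir -p pics; python3 - <<'E'
from bench import robot,cams,job
import cv2
print(robot.get_state())
for n in ["side","top","wrist"]:
    c=cams.get_calibration(n); print(n,c)
    im=cams.get_image(n); cv2.imwrite(f"pics/{n}0.png",im[:,:,::-1])
E
```

```text
pics
{'time_s': 0.0, 'joint_positions': array([60.9624448 , 22.8727402 ,  2.58030695, 88.11540212, -1.07077946,
       69.15065504, -2.9035586 ]), 'qd': array([-0.0111065 ,  0.01462219, -0.10789993,  0.05622074,  0.02007832,
       -0.05603748, -0.04065872]), 'joint_torque': array([-3.55208304e-04, -4.75120032e+01,  1.36403449e+00, -2.54215980e+01,
        1.13865273e-02,  9.56172938e-03,  2.10796287e-06]), 'tool_pos': array([ 0.25750941, -0.59603221,  0.19534478]), 'orientation': array([-1.79885658e+02,  8.55106822e-03,  2.33731975e+01]), 'force': array([-0.3081874 ,  0.36678378,  0.40838901]), 'ft_torque': array([-0.03158831, -0.00975899, -0.04695266]), 'gripper_width': 0.08543914842709359}
side {'mtx': array([[489.46800777,   0.        , 252.76951302],
       [  0.        , 489.46800777, 202.12416566],
       [  0.        ,   0.        ,   1.        ]]), 'R': array([[-0.78621814, -0.61773427,  0.01629161],
       [-0.37623686,  0.4576065 , -0.8056315 ],
       [ 0.49021104, -0.6395316 , -0.59219293]]), 't': array([0.48095656, 0.23687408, 1.03219352])}
top {'mtx': array([[413.23794084,   0.        , 249.34589857],
       [  0.        , 413.23794084, 185.84036555],
       [  0.        ,   0.        ,   1.        ]]), 'R': array([[ 0.02532184, -0.99957723,  0.01428835],
       [-0.98913179, -0.02712289, -0.14450828],
       [ 0.14483473, -0.01047384, -0.98940043]]), 't': array([0.00937683, 0.53537021, 1.0802261 ])}
wrist {'mtx': array([[285.35126952,   0.        , 255.82504026],
       [  0.        , 285.35126952, 194.47632349],
       [  0.        ,   0.        ,   1.        ]]), 'R': array([[ 0.39725224, -0.91770894, -0.00098357],
       [-0.87843464, -0.38056117,  0.28900826],
       [-0.26559977, -0.11394518, -0.9573261 ]]), 't': array([-0.64910898, -0.03711198,  0.37877385])}
```

View pics/top0.png

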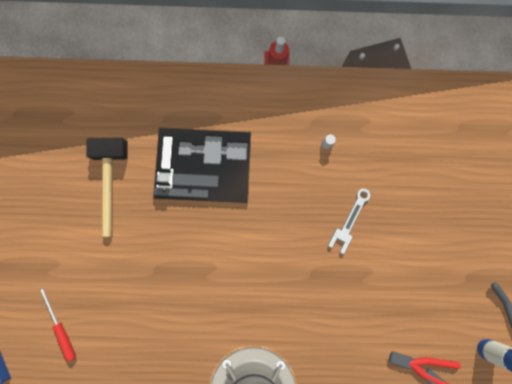

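View pics/side0.png

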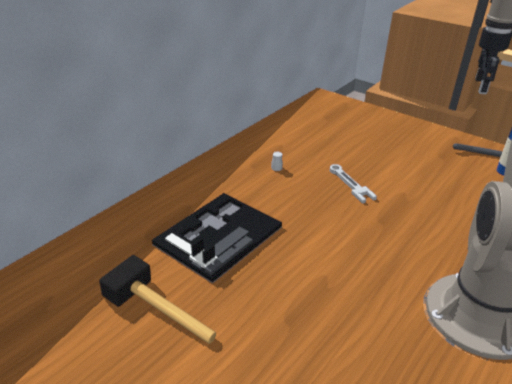

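View pics/wrist0.png

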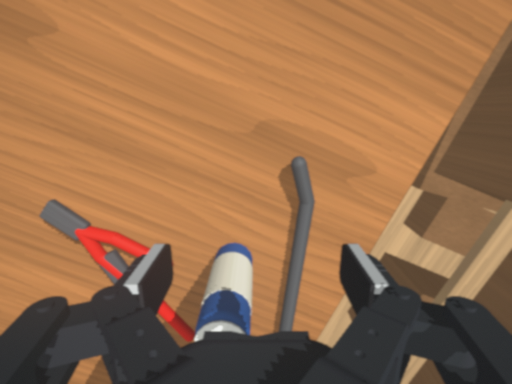

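The top view shows the spanner with its ring at about (364,195) and jaw at (340,243). The tray spans x 157–251, y 128–203, with its jaw pocket on the right (236,152) and the bar on the left (165,160). The mallet is at (107,185) and the socket at (329,143).

```bash
cat > h.py <<'E'
from bench import robot,cams,job
import cv2, numpy as np
from scipy.spatial.transform import Rotation as Ro
def ray(c,uv,z):
    K=c["mtx"];R=np.array(c["R"]);t=np.array(c["t"])
    o=-R.T@t; d=R.T@np.linalg.solve(K,np.array([uv[0],uv[1],1.0]))
    return o+d*(z-o[2])/d[2]
def proj(c,X):
    p=c["mtx"]@(np.array(c["R"])@np.array(X)+c["t"]); return p[:2]/p[2]
def Rt(): return Ro.from_euler('xyz',robot.get_state()["orientation"],degrees=True).as_matrix()
def plan(pos,yaw,rp=(180,0)):
    """cm shift along the present tool axes, rotvec in tool axes"""
    s=robot.get_state(); R=Rt(); T=Ro.from_euler('xyz',[rp[0],rp[1],yaw],degrees=True).as_matrix()
    print("now",np.round(s["tool_pos"],4),np.round(s["orientation"],2),"F",np.round(s["force"],1),"t",round(s["time_s"],2),"w",round(s["gripper_width"],4),"q7",np.round(s["joint_positions"],0))
    print("shift cm",np.round(R.T@(np.array(pos)-s["tool_pos"])*100,2),"rot",np.round(Ro.from_matrix(R.T@T).as_rotvec(),3))
E
python3 - <<'E'
from h import *
c=cams.get_calibration("top")
for n,uv,z in [("ring",(364,195),.014),("jaw",(340,243),.014),("tr1",(159,128),.017),("tr2",(251,131),.017),("tr3",(247,203),.017),("tr4",(154,200),.017),("mid",(351,220),.014)]:
    print(n,np.round(ray(c,uv,z),3))
w=cams.get_calibration("wrist"); s=robot.get_state(); R=Rt()
cp=-np.array(w["R"]).T@w["t"]
print("cam in tool",R.T@(cp-s["tool_pos"]), (R.T@np.array(w["R"]).T).round(3))
im=cams.get_image("top"); 
im=cv2.resize(im[110:270,140:390],None,fx=3,fy=3,interpolation=cv2.INTER_CUBIC); cv2.imwrite("pics/z1.png",im[:,:,::-1])
E
```

```text
ring [ 0.522 -0.295  0.014]
jaw [ 0.388 -0.227  0.014]
tr1 [0.695 0.281 0.017]
tr2 [0.694 0.023 0.017]
tr3 [0.49  0.028 0.017]
tr4 [0.492 0.283 0.017]
mid [ 0.451 -0.258  0.014]
cam in tool [ 0.07436891 -0.00025653 -0.17719614] [[ 0.001 -0.957 -0.289]
 [ 1.     0.     0.001]
 [-0.001 -0.289  0.957]]
```

View pics/z1.png

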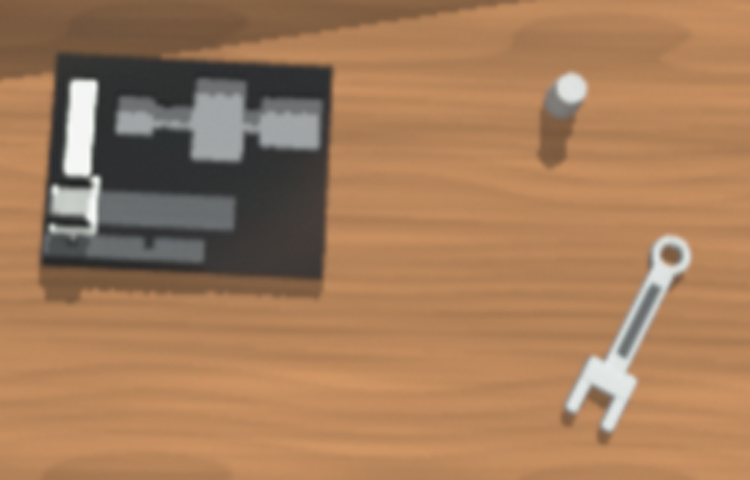

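```bash
python3 - <<'E'
from h import *
plan([0.426,-0.246,0.2],-27)
E
```

```text
now [ 0.2576 -0.5963  0.1958] [-1.7993e+02  1.0000e-02  2.3370e+01] F [0.6 0.5 0. ] t 0.2 w 0.0854 q7 [61. 23.  3. 88. -1. 69. -3.]
shift cm [ 29.35 -25.48  -0.4 ] rot [-0.001  0.001  0.879]
```

Call:
move_arm(deltas=[1, 4.2, -3.64, 0, 0, 0, 0, 1, 4.2, -3.64, 0, 0, 0, 0, 1, 4.2, -3.64, 0, 0, 0, 0, 1, 4.2, -3.64, 0, 0, 0, 0, 1, 4.2, -3.64, 0, 0, 0, 0, 1, 4.2, -3.64, 0, 0, 0, 0, 1, 4.2, -3.64, 0, 0, 0, 0, 1, 0, 0, 0, 0, 0, 0.147, 1, 0, 0, 0, 0, 0, 0.147, 1, 0, 0, 0, 0, 0, 0.147, 1, 0, 0, 0, 0, 0, 0.147, 1, 0, 0, 0, 0, 0, 0.147, 1, 0, 0, 0, 0, 0, 0.147, 1, 0, 0, 0, 0, 0, 0])

```text
time_s: 1.95
tool_pos: [0.4265, -0.2461, 0.1963]
orientation: [180.0, 0.0, -27.1]
force: [-0.0, -1.0, 0.1]
gripper_width: 0.0852
```

```bash
python3 - <<'E'
from h import *
c=cams.get_calibration("wrist"); im=cams.get_image("wrist"); cv2.imwrite("pics/w1.png",im[:,:,::-1]); np.savez("w1.npz",im=im,**c)
plan([0.426,-0.246,0.2],-27)
E
```

```text
now [ 0.4266 -0.2461  0.1963] [179.99   0.   -27.02] F [-0.2 -0.2 -0.3] t 2.0 w 0.0855 q7 [ 31.   7.  -7. 109.   1.  64. -93.]
shift cm [-0.06  0.01 -0.37] rot [ 0.  0. -0.]
```

View pics/w1.png

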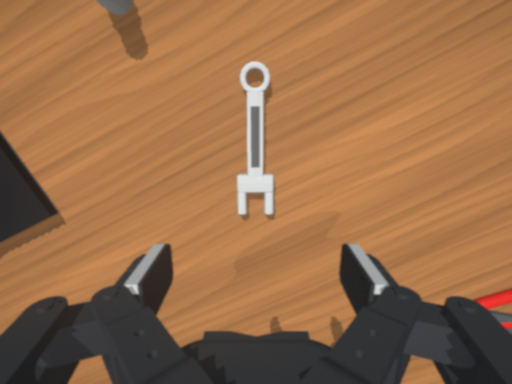

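Spanner stands upright in the wrist view: ring at (255,76), jaw tips near row 214.

```bash
cat >> h.py <<'E'
def spanner_mask(im):
    hsv=cv2.cvtColor(im,cv2.COLOR_RGB2HSV)
    m=((hsv[...,1]<45)&(hsv[...,2]>140)).astype(np.uint8)
    n,l,st,ce=cv2.connectedComponentsWithStats(m)
    return n,l,st,ce
E
python3 - <<'E'
from h import *
d=np.load("w1.npz"); im=d["im"]; c={k:d[k] for k in("mtx","R","t")}
n,l,st,ce=spanner_mask(im)
for i in range(1,n):
    if st[i,4]>300: print(i,st[i],ce[i])
    if st[i,4]>300 and 200<ce[i][0]<300 and ce[i][1]<220:
        m=(l==i).astype(np.uint8)
        ys,xs=np.nonzero(m)
        P=np.array([ray(c,(x,y),.014)[:2] for x,y in zip(xs,ys)])
        # axis via min area rect of world pts
        r=cv2.minAreaRect((P*1000).astype(np.float32)); print(r)
        cs,hi=cv2.findContours(m,cv2.RETR_CCOMP,cv2.CHAIN_APPROX_NONE)
        for k,cc in enumerate(cs):
            if hi[0][k][3]>=0 and len(cc)>8:
                (x,y),rr=cv2.minEnclosingCircle(cc); M=cv2.moments(cc); u=(M["m10"]/M["m00"],M["m01"]/M["m00"]);print("hole",u,rr,ray(c,u,.014),len(cc))
E
```

```text
1 [ 237   62   37  153 2505] [255.06906188 146.16686627]
((455.8518371582031, -258.1599426269531), (47.142967224121094, 187.54730224609375), 63.96377944946289)
hole (254.88183954347096, 135.8543135280295) 30.64728546142578 [ 0.46419615 -0.26348474  0.014     ] 133
hole (254.35382059800665, 77.48006644518273) 10.606701850891113 [ 0.52434583 -0.2935513   0.014     ] 56
2 [125 244  39  50 496] [142.3266129  268.13508065]
3 [349 244  38  50 500] [369.312 268.29 ]
```

```bash
python3 - <<'E'
from h import *
plan([0.456,-0.2585,0.004],-26.6)
E
```

```text
now [ 0.4266 -0.2461  0.1963] [179.99   0.   -27.02] F [-0.2 -0.2 -0.3] t 2.0 w 0.0855 q7 [ 31.   7.  -7. 109.   1.  64. -93.]
shift cm [ 3.19 -0.24 19.23] rot [ 0.     0.    -0.007]
```

Call:
move_arm(deltas=[0.5, 3.2, -0.24, 3, 0, 0, -0.007, 0.5, 0, 0, 4, 0, 0, 0, 0.5, 0, 0, 4, 0, 0, 0, 0.5, 0, 0, 4, 0, 0, 0, 0.5, 0, 0, 2.5, 0, 0, 0, 0.5, 0, 0, 1.7, 0, 0, 0, 0.5, 0, 0, 0, 0, 0, 0, -1, 0, 0, 0, 0, 0, 0, -1, 0, 0, 0, 0, 0, 0, -1, 0, 0, 0, 0, 0, 0, -1, 0, 0, 0, 0, 0, 0, -1, 0, 0, 0, 0, 0, 0, -1, 0, 0, 0, 0, 0, 0], grip_force=50)

```text
time_s: 3.62
tool_pos: [0.4562, -0.2587, 0.0044]
orientation: [180.0, -0.0, -26.8]
force: [0.4, -0.1, -0.4]
gripper_width: 0.0001
```

```bash
python3 - <<'E'
from h import *
im=cams.get_image("wrist"); cv2.imwrite("pics/w2.png",im[:,:,::-1])
plan([0.456,-0.2585,0.15],-26.6)
E
```

```text
now [ 0.4562 -0.2587  0.0044] [180.    -0.   -26.76] F [-0.3 -0.3  0.2] t 3.67 w 0.0003 q7 [ 30.  24.  -6. 115.   4.  41. -95.]
shift cm [ -0.02  -0.   -14.56] rot [ 0.    -0.    -0.003]
```

View pics/w2.png

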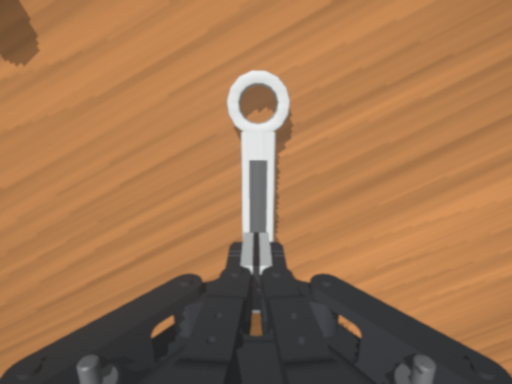

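The gripper shut to 0 mm, so it did not grasp. I'll check whether the spanner moved and whether the fingers sit above it.

```bash
python3 - <<'E'
from h import *
c=cams.get_calibration("wrist")
print(ray(c,(258,101),.014), proj(c,robot.get_state()["tool_pos"]))
s=cams.get_calibration("side"); u=proj(s,[.456,-.258,.01]); print(u)
im=cams.get_image("side"); x,y=map(int,u); cr=im[max(0,y-60):y+60,x-80:x+80]
cv2.imwrite("pics/s2.png",cv2.resize(cr,None,fx=5,fy=5,interpolation=cv2.INTER_CUBIC)[:,:,::-1])
print(proj(s,robot.get_state()["tool_pos"])-[x-80,max(0,y-60)])
E
```

```text
[ 0.52553427 -0.29426998  0.014     ] [256.70771855 223.87523096]
[350.3233976  181.08671954]
[80.11547838 61.56873433]
```

View pics/s2.png

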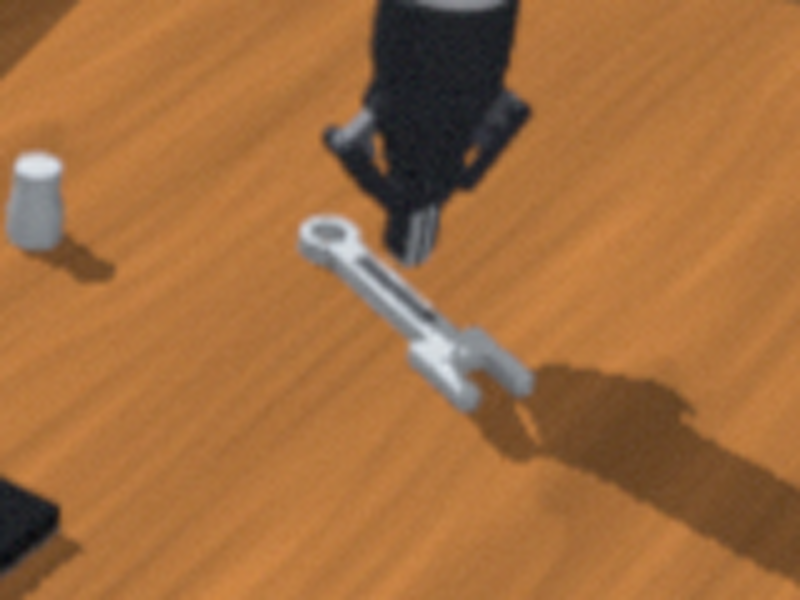

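```bash
python3 - <<'E'
from h import *
c=cams.get_calibration("wrist");s=cams.get_calibration("side");st=robot.get_state();R=Rt();p=st["tool_pos"]
for d in (0,.01,.015,.02,.025,.03,.04):
    print(d,[ (np.round((proj(s,p+R@[x,0,-d])-[270,121])*5,0),np.round(proj(c,p+R@[x,0,-d]),0)) for x in (-.011,0,.011)])
im=cams.get_image("wrist")[190:310,180:340]
cv2.imwrite("pics/w3.png",cv2.resize(im,None,fx=5,fy=5,interpolation=cv2.INTER_CUBIC)[:,:,::-1])
E
```

```text
0 [(array([411., 318.]), array([257., 239.])), (array([401., 308.]), array([257., 224.])), (array([390., 298.]), array([257., 208.]))]
0.01 [(array([414., 303.]), array([257., 246.])), (array([403., 293.]), array([257., 230.])), (array([392., 284.]), array([257., 214.]))]
0.015 [(array([415., 296.]), array([257., 249.])), (array([404., 286.]), array([257., 233.])), (array([393., 277.]), array([257., 217.]))]
0.02 [(array([416., 289.]), array([257., 253.])), (array([405., 279.]), array([257., 237.])), (array([394., 269.]), array([257., 220.]))]
0.025 [(array([417., 281.]), array([257., 257.])), (array([406., 272.]), array([257., 240.])), (array([396., 262.]), array([257., 223.]))]
0.03 [(array([419., 274.]), array([257., 261.])), (array([408., 264.]), array([257., 244.])), (array([397., 255.]), array([257., 226.]))]
0.04 [(array([421., 259.]), array([257., 271.])), (array([410., 250.]), array([257., 253.])), (array([399., 240.]), array([257., 234.]))]
```

View pics/w3.png

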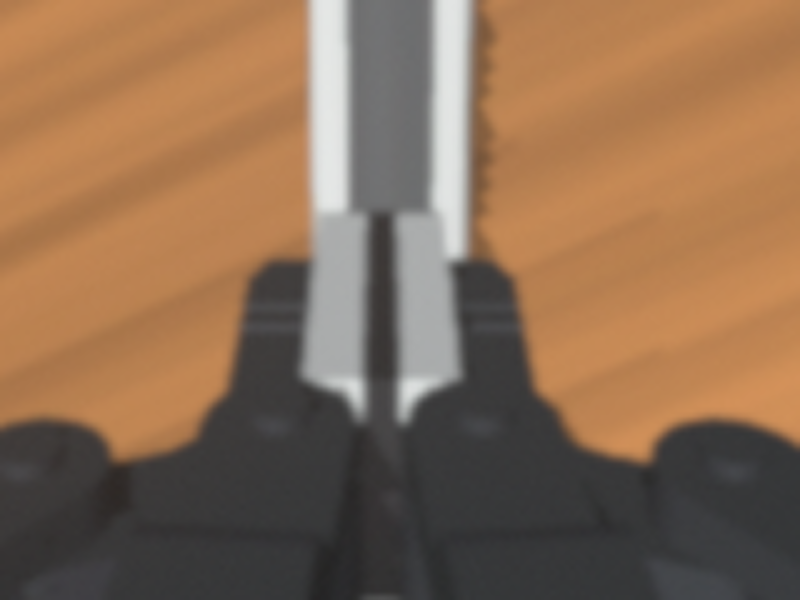

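The fingertips really sit about 35 mm behind the reported TCP. Wrist and side views agree, and the spanner has not moved. I'll find the tip by gently touching the spanner's top with the shut fingers.

Call:
move_arm(deltas=[-1, 0, 0, 0.5, 0, 0, 0, -1, 0, 0, 0.5, 0, 0, 0, -1, 0, 0, 0.2, 0, 0, 0, -1, 0, 0, 0.2, 0, 0, 0, -1, 0, 0, 0, 0, 0, 0])

```text
time_s: 4.4
tool_pos: [0.4561, -0.2586, -0.0098]
orientation: [180.0, 0.0, -26.8]
force: [-0.6, -0.4, 0.9]
gripper_width: 0.0002
```

Call:
move_arm(deltas=[-1, 0, 0, 0.2, 0, 0, 0, -1, 0, 0, 0.2, 0, 0, 0, -1, 0, 0, 0, 0, 0, 0])

```text
time_s: 4.78
tool_pos: [0.4561, -0.2586, -0.0137]
orientation: [180.0, 0.0, -26.8]
force: [0.1, 0.2, -0.1]
gripper_width: -0.0002
```

```bash
python3 - <<'E'
from h import *
im=cams.get_image("side")[121:241,270:430]
cv2.imwrite("pics/s3.png",cv2.resize(im,None,fx=5,fy=5,interpolation=cv2.INTER_CUBIC)[:,:,::-1])
print(robot.get_state()["force"])
E
```

```text
[ 1.17640768 -1.26729106 -0.63390098]
```

View pics/s3.png

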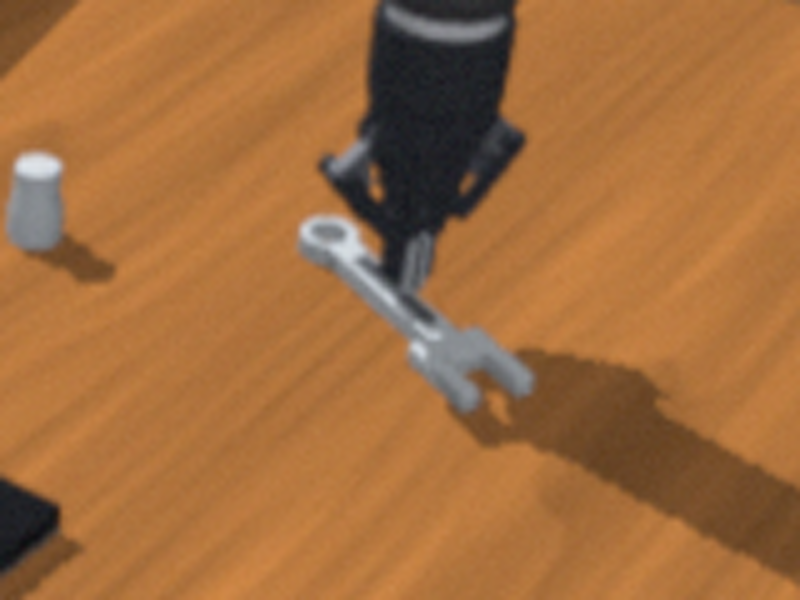

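Tip is at (400,290) in the crop, just above the shank.

Call:
move_arm(deltas=[-1, 0, 0, 0.15, 0, 0, 0, -1, 0, 0, 0.15, 0, 0, 0, -1, 0, 0, 0, 0, 0, 0])

```text
time_s: 5.2
tool_pos: [0.4561, -0.2586, -0.0167]
orientation: [180.0, 0.0, -26.8]
force: [-0.1, 0.8, -0.3]
gripper_width: -0.0001
```

Call:
move_arm(deltas=[-1, 0, 0, 0.15, 0, 0, 0, -1, 0, 0, 0.15, 0, 0, 0, -1, 0, 0, 0, 0, 0, 0])

```text
time_s: 5.58
tool_pos: [0.4561, -0.2586, -0.0197]
orientation: [180.0, 0.0, -26.8]
force: [-0.6, 0.6, -0.9]
gripper_width: 0.0002
```

Call:
move_arm(deltas=[-1, 0, 0, 0.15, 0, 0, 0, -1, 0, 0, 0.1, 0, 0, 0, -1, 0, 0, 0, 0, 0, 0])

```text
time_s: 5.95
tool_pos: [0.4563, -0.2588, -0.0208]
orientation: [180.0, 0.0, -26.8]
force: [-2.7, 1.5, 10.4]
gripper_width: -0.0002
```

Contact at TCP z = -0.021 means the fingertips sit 35 mm above the reported TCP. I'll lift, open, and descend to TCP z = -0.031, which puts the tips 4 mm above the bench.

Call:
move_arm(deltas=[-1, 0, 0, -3, 0, 0, 0, 0.2, 0, 0, 0, 0, 0, 0, 0.2, 0, 0, 0, 0, 0, 0, 0.2, 0, 0, 0, 0, 0, 0, 0.2, 0, 0, 0, 0, 0, 0, 0.2, 0, 0, 1.5, 0, 0, 0, 0.2, 0, 0, 1.5, 0, 0, 0, 0.2, 0, 0, 0.4, 0, 0, 0, 0.2, 0, 0, 0.4, 0, 0, 0, 0.2, 0, 0, 0, 0, 0, 0])

```text
time_s: 7.2
tool_pos: [0.4562, -0.2587, -0.0303]
orientation: [180.0, 0.0, -26.8]
force: [-0.1, -0.4, -0.5]
gripper_width: 0.0513
```

Call:
move_arm(deltas=[-1, 0, 0, 0, 0, 0, 0, -1, 0, 0, 0, 0, 0, 0, -1, 0, 0, 0, 0, 0, 0, -1, 0, 0, 0, 0, 0, 0, -1, 0, 0, 0, 0, 0, 0], grip_force=60)

```text
time_s: 7.82
tool_pos: [0.4566, -0.2591, -0.0294]
orientation: [180.0, -0.1, -26.8]
force: [-1.2, -0.5, 4.7]
gripper_width: 0.0181
```

Call:
move_arm(deltas=[-1, 0, 0, -1, 0, 0, 0, -1, 0, 0, -2, 0, 0, 0, -1, 0, 0, -4, 0, 0, 0, -1, 0, 0, -4, 0, 0, 0, -1, 0, 0, 0, 0, 0, 0])

```text
time_s: 8.45
tool_pos: [0.4585, -0.2597, 0.0829]
orientation: [-180.0, -0.4, -26.8]
force: [0.5, 0.1, -4.2]
gripper_width: 0.0181
```

```bash
python3 - <<'E'
from h import *
im=cams.get_image("wrist"); cv2.imwrite("pics/w4.png",im[:,:,::-1])
im=cams.get_image("side")[81:241,270:430]
cv2.imwrite("pics/s4.png",cv2.resize(im,None,fx=3.5,fy=3.5,interpolation=cv2.INTER_CUBIC)[:,:,::-1])
# tray coarse: seat ~ tray centre + (.045,-.025)
plan([0.638,0.129-0.03,0.15],90)
E
```

```text
now [ 0.4553 -0.2582  0.0793] [ 1.800e+02  7.000e-02 -2.676e+01] F [-0.4 -0.1 -4.2] t 8.55 w 0.018 q7 [ 31.  17.  -7. 112.   3.  51. -94.]
shift cm [  0.22 -40.12  -7.07] rot [-1.000e-03  1.000e-03 -2.038e+00]
```

View pics/w4.png

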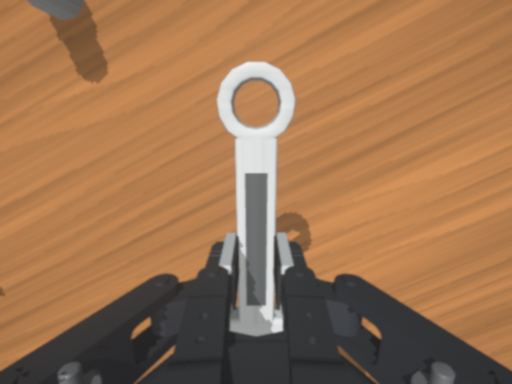

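View pics/s4.png

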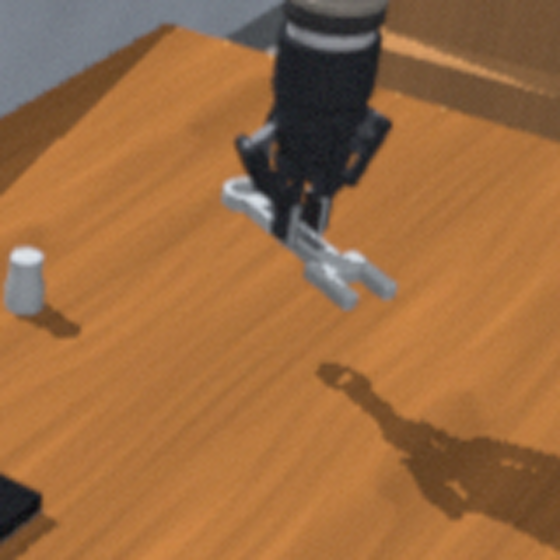

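Spanner is held level, with the ring at (256,98). Next I turn it 117° and carry it to a viewing pose beside the cutout.

Call:
move_arm(deltas=[-1, 0, 0, -1, 0, 0, -0.17, -1, 0, 0, -1, 0, 0, -0.17, -1, 0, 0, -1, 0, 0, -0.17, -1, 0, 0, -1, 0, 0, -0.17, -1, 0, 0, -1, 0, 0, -0.17, -1, 0, 0, -1, 0, 0, -0.17, -1, 0, 0, -1, 0, 0, -0.17, -1, 0, 0, -1, 0, 0, -0.17, -1, 0, 0, -1, 0, 0, -0.17, -1, 0, 0, -1, 0, 0, -0.17, -1, 0, 0, -1, 0, 0, -0.17, -1, 0, 0, -1, 0, 0, -0.17, -1, 4.7, 0.56, 0, 0, 0, 0, -1, 4.7, 0.56, 0, 0, 0, 0, -1, 4.7, 0.56, 0, 0, 0, 0, -1, 4.7, 0.56, 0, 0, 0, 0, -1, 4.7, 0.56, 0, 0, 0, 0, -1, 4.7, 0.56, 0, 0, 0, 0, -1, 4.7, 0.56, 0, 0, 0, 0, -1, 4.7, 0.56, 0, 0, 0, 0])

```text
time_s: 11.05
tool_pos: [0.4986, 0.1183, 0.1975]
orientation: [-179.8, 0.0, 90.1]
force: [0.5, 0.3, -3.6]
gripper_width: 0.0184
```

Call:
move_arm(deltas=[-1, 0, 0, 0, 0, 0, 0, -1, 0, 0, 0, 0, 0, 0, -1, 0, 0, 0, 0, 0, 0])

```text
time_s: 11.42
tool_pos: [0.4997, 0.1155, 0.1988]
orientation: [-179.9, 0.1, 90.0]
force: [0.6, -0.7, -3.0]
gripper_width: 0.0181
```

```bash
python3 - <<'E'
from h import *
c=cams.get_calibration("wrist"); im=cams.get_image("wrist"); cv2.imwrite("pics/w5.png",im[:,:,::-1]); np.savez("w5.npz",im=im,**c)
cv2.imwrite("pics/w5b.png",cv2.resize(im[0:260,235:435],None,fx=3,fy=2.3*1.0,interpolation=cv2.INTER_CUBIC)[:,:,::-1])
plan([0.638,0.129,0.15],90)
E
```

```text
now [0.4999 0.1157 0.1991] [-1.7991e+02  5.0000e-02  8.9970e+01] F [-0.6  0.2 -3.8] t 11.47 w 0.0179 q7 [ 18.  11. -41. 105.   8.  66. -25.]
shift cm [ 1.34 13.82  4.88] rot [-0.002  0.001 -0.   ]
```

View pics/w5.png

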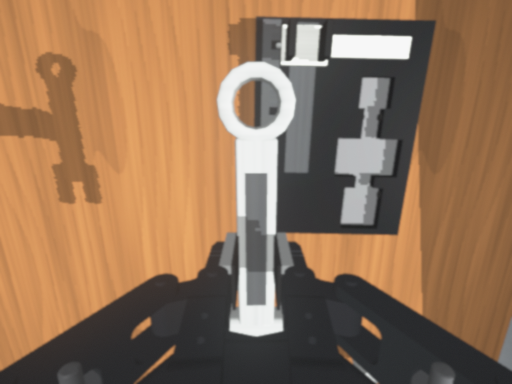

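View pics/w5b.png

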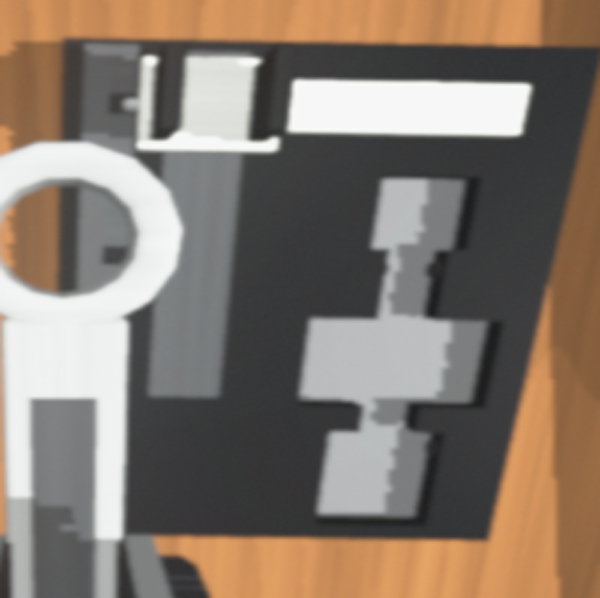

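The tray is fully visible. Its right edge runs from (434,20) to (398,234), and the cutout's floor patches centre near columns 362–374. I'll fit the edges.

```bash
cat > tray.py <<'E'
from h import *
d=np.load("w5.npz"); im=d["im"]; c={k:d[k] for k in("mtx","R","t")}
hsv=cv2.cvtColor(im,cv2.COLOR_RGB2HSV).astype(int); g=cv2.cvtColor(im,cv2.COLOR_RGB2GRAY).astype(float)
# wood: saturated
wood=(hsv[...,1]>90).astype(float); wood=cv2.GaussianBlur((hsv[...,1]).astype(np.float32),(0,0),0.7)
def cross(vals,thr,rise):
    for i in range(len(vals)-1):
        a,b=vals[i],vals[i+1]
        if (a<thr<=b) if rise else (a>=thr>b): return i+(thr-a)/(b-a)
R=[];T=[];B=[]
for r in range(40,220,3):
    i=cross(wood[r,385:460],70,True)
    if i is not None: R.append((385+i,r))
for x in range(335,425,3):
    col=wood[0:60,x]; i=cross(col,70,False)
    if i is not None: T.append((x,i))
for x in range(300,392,3):
    i=cross(wood[205:260,x],70,True)
    if i is not None: B.append((x,205+i))
def line(P):
    W=np.array([ray(c,p,.017)[:2] for p in P],np.float32)
    vx,vy,x0,y0=cv2.fitLine(W,cv2.DIST_HUBER,0,.001,.001).ravel()
    n=np.array([-vy,vx]);res=(W-[x0,y0])@n
    return np.array([vx,vy]),np.array([x0,y0]),res.std()
L={}
for n,P in (("R",R),("T",T),("B",B)):
    v,p,s=line(P); L[n]=(v,p); print(n,len(P),"dir deg",np.degrees(np.arctan2(v[1],v[0])).round(2),p.round(4),"res",s.round(5))
def inter(a,b):
    va,pa=L[a];vb,pb=L[b]; k=np.linalg.solve(np.array([va,-vb]).T,pb-pa); return pa+k[0]*va
tr=inter("R","T"); br=inter("R","B"); print("corners",tr,br,"len",np.linalg.norm(tr-br))
yd=(tr-br)/np.linalg.norm(tr-br); th=np.degrees(np.arctan2(-yd[0],yd[1])); print("yaw from R",th)
xd=np.array([yd[1],-yd[0]]); ctr=(tr+br)/2-0.1*xd; print("tray centre",ctr,"seat",ctr+.045*xd-.025*yd)
# grey floor patches
m=((hsv[...,1]<30)&(g>95)&(g<215)).astype(np.uint8); m[:, :325]=0; m[:70]=0
n,l,st,ce=cv2.connectedComponentsWithStats(m)
for i in range(1,n):
    if st[i,4]>100: print(st[i],ce[i].round(1))
for z in (.003,.017):
  for uv in ((336,157),(397,140),(362,90),(388,90),(342,200),(374,220),(362,78),(340,226)):
    w=ray(c,uv,z)[:2]-ctr; print(z,uv,"tray xy",np.round([w@xd*1000,w@yd*1000],1))
E
python3 tray.py
```

```text
R 60 dir deg 88.53 [0.6959 0.1679] res 0.00014
T 30 dir deg -1.12 [0.6396 0.2831] res 0.00013
B 31 dir deg -1.17 [0.6255 0.0265] res 0.00011
corners [0.6988223  0.28190798] [0.6922261  0.02512828] len 0.2568644
yaw from R -1.4715016
tray centre [0.5955572 0.1560861] seat [0.6399004  0.12993877]
[ 334   77   63  148 4872] [364.8 155.1]
[498 320  14  50 364] [506.9 349.6]
[354 361  24  22 103] [365.9 373. ]
0.003 (336, 157) tray xy [ 10.4 -27.8]
0.003 (397, 140) tray xy [86.7 -3.7]
0.003 (362, 90) tray xy [33.5 55.6]
0.003 (388, 90) tray xy [65.4 56.4]
0.003 (342, 200) tray xy [ 25.  -86.7]
0.003 (374, 220) tray xy [  73.2 -115. ]
0.003 (362, 78) tray xy [31.6 69.2]
0.003 (340, 226) tray xy [  26.6 -125.3]
0.017 (336, 157) tray xy [  6.4 -25.5]
0.017 (397, 140) tray xy [79.8 -2.4]
0.017 (362, 90) tray xy [28.6 54.7]
0.017 (388, 90) tray xy [59.3 55.5]
0.017 (342, 200) tray xy [ 20.5 -82.3]
0.017 (374, 220) tray xy [  66.9 -109.5]
0.017 (362, 78) tray xy [26.8 67.8]
0.017 (340, 226) tray xy [  22.  -119.4]
```

```bash
cat > sp.py <<'E'
from h import *
import sys
def sp(im,c,p,R,ztop=.0434):
    hsv=cv2.cvtColor(im,cv2.COLOR_RGB2HSV); g=cv2.GaussianBlur(cv2.cvtColor(im,cv2.COLOR_RGB2GRAY).astype(np.float32),(0,0),.6)
    m=((hsv[...,1]<45)&(hsv[...,2]>200)).astype(np.uint8); m[:,:215]=0;m[:,300:]=0;m[230:]=0
    n,l,st,ce=cv2.connectedComponentsWithStats(m); i=1+np.argmax(st[1:,4]); m=(l==i).astype(np.uint8)
    W=lambda u:R.T@(ray(c,u,p[2]+ztop)-p)
    cs,_=cv2.findContours(m,cv2.RETR_EXTERNAL,cv2.CHAIN_APPROX_NONE); cc=cs[0][:,0]
    ring=cc[cc[:,1]<st[i,1]+0.6*(np.ptp(cc[cc[:,1]<135][:,0]))]
    Q=np.array([W(u)[:2] for u in ring])
    A=np.c_[2*Q,np.ones(len(Q))];s=np.linalg.lstsq(A,(Q**2).sum(1),rcond=None)[0];rc=s[:2];rad=np.sqrt(s[2]+rc@rc)
    print("ring tool xy mm",(rc*1000).round(2),"rad",(rad*1000).round(2))
    mid=[]
    for r in range(150,225,5):
        xs=np.nonzero(m[r])[0]; a=W((xs.min()-.5,r));b=W((xs.max()+.5,r)); mid.append((*((a+b)/2)[:2],abs(a[1]-b[1])))
    mid=np.array(mid);k=np.polyfit(mid[:,0],mid[:,1],1); print("shank width",(mid[:,2].mean()*1000).round(2),"y at x=0",(k[1]*1000).round(2),"slope deg",np.degrees(np.arctan(k[0])).round(2), "ring-line y",((np.polyval(k,rc[0])-rc[1])*1000).round(2))
    return rc,k
if __name__=="__main__":
    d=np.load("w5.npz"); c={k:d[k] for k in("mtx","R","t")}
    s=robot.get_state(); sp(d["im"],c,s["tool_pos"],Rt())
E
python3 sp.py
```

```text
ring tool xy mm [75.92  0.47] rad 17.13
shank width 18.19 y at x=0 4.14 slope deg -4.53 ring-line y -2.33
```

```bash
python3 - <<'E'
from h import *
d=np.load("w5.npz"); im=d["im"]; c={k:d[k] for k in("mtx","R","t")}
b=im[...,2].astype(float) # blue: wood low, steel high
for r in (150,165,180,195,210,225): print(r,b[r,228:288].astype(int))
E
```

```text
150 [ 97  98  97  97  98 104 122 160 205 230 239 240 240 239 239 239 239 240
 240 240 240 240 240 240 240 239 239 239 240 240 240 240 240 239 238 238
 238 239 239 240 240 240 240 240 240 240 241 240 230 186 117  77  69  68
  67  70  81 102 120 127]
165 [ 97  96  97  97  98 102 116 149 191 224 237 240 240 239 238 238 239 240
 240 240 240 240 240 240 240 239 239 239 240 240 240 240 240 239 238 237
 238 239 239 239 240 240 240 240 241 241 240 236 211 148  93  70  67  67
  67  75  94 114 125 127]
180 [ 95  94  94  95  98 101 107 130 174 216 235 240 240 239 239 234 216 172
 138 128 127 127 129 130 131 131 131 130 129 128 126 126 126 127 126 126
 127 131 157 205 231 238 240 240 241 241 241 234 199 127  79  66  65  64
  65  65  63  64  63  62]
195 [ 94  92  93  94  95  98 103 121 163 209 232 239 240 239 238 235 220 181
 142 128 126 127 128 129 130 130 130 129 129 128 126 125 125 126 125 125
 126 132 164 215 234 239 240 240 240 241 240 231 188 118  73  62  63  62
  62  62  60  61  61  61]
210 [ 94  93  92  94  97  98 100 113 148 194 225 237 239 239 238 235 223 184
 142 126 124 125 126 127 128 127 128 127 127 125 125 124 124 124 123 124
 124 132 165 217 236 240 241 241 241 240 236 214 152  93  66  60  60  60
  59  60  60  58  59  58]
225 [ 94  93  92  92  95  97  98 101 120 149 170 181 182 181 179 178 166 137
 105  91  89  89  90  91  92  91  93  92  92  92  97 107 117 122 122 123
 125 137 176 221 236 239 240 240 241 241 235 203 132  78  62  59  59  59
  59  59  58  58  58  57]
```

```bash
python3 - <<'E'
from h import *
plan([0.641,0.1308,0.03],88.7)
E
```

```text
now [0.4999 0.1157 0.1991] [-1.7991e+02  5.0000e-02  8.9970e+01] F [-0.6  0.2 -3.8] t 11.47 w 0.0179 q7 [ 18.  11. -41. 105.   8.  66. -25.]
shift cm [ 1.54 14.14 16.88] rot [-0.002  0.001  0.022]
```

Call:
move_arm(deltas=[-1, 0.38, 3.54, 0, 0, 0, 0, -1, 0.38, 3.54, 0, 0, 0, 0, -1, 0.38, 3.54, 0, 0, 0, 0, -1, 0.4, 3.52, 0, 0, 0, 0, -1, 0, 0, 4.2, 0, 0, 0.022, -1, 0, 0, 4.2, 0, 0, 0, -1, 0, 0, 4.2, 0, 0, 0, -1, 0, 0, 4.2, 0, 0, 0, -1, 0, 0, 0, 0, 0, 0, -1, 0, 0, 0, 0, 0, 0])

```text
time_s: 12.72
tool_pos: [0.643, 0.1329, 0.0334]
orientation: [179.9, -0.0, 88.8]
force: [0.6, 0.1, -3.4]
gripper_width: 0.0178
```

```bash
python3 - <<'E'
from h import *
plan([0.641,0.1308,0.03],88.7)
c=cams.get_calibration("wrist"); im=cams.get_image("wrist"); cv2.imwrite("pics/w6.png",im[:,:,::-1]); np.savez("w6.npz",im=im,**c)
cv2.imwrite("pics/w6b.png",cv2.resize(im[20:270,160:400],None,fx=2.4,fy=2.4,interpolation=cv2.INTER_CUBIC)[:,:,::-1])
E
```

```text
now [0.643  0.1329 0.0334] [ 1.7986e+02 -3.0000e-02  8.8790e+01] F [ 0.6  0.1 -3.4] t 12.72 w 0.0178 q7 [  9.  36. -34.  95.  23.  56. -35.]
shift cm [-0.21 -0.2   0.34] rot [ 0.002 -0.001  0.002]
```

View pics/w6b.png

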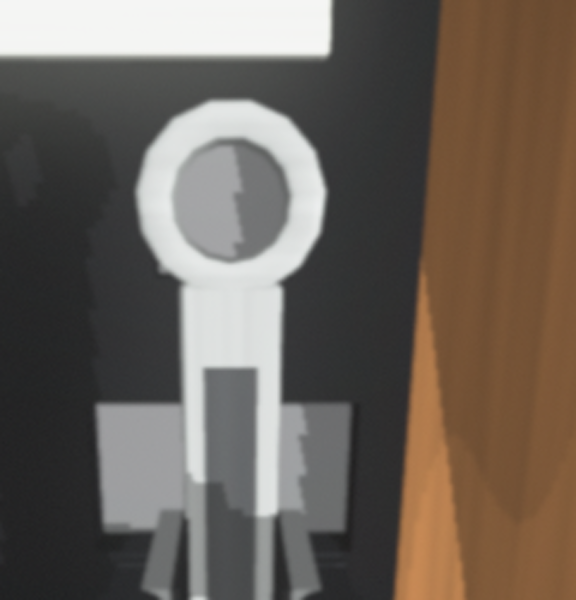

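Call:
move_arm(deltas=[-1, 0, -0.1, 1.0, 0, 0, 0, -1, 0, 0, 0, 0, 0, 0, -1, 0, 0, 0, 0, 0, 0, -1, 0, 0, 0, 0, 0, 0])

```text
time_s: 13.28
tool_pos: [0.6408, 0.1332, 0.0222]
orientation: [180.0, -0.0, 88.9]
force: [-0.1, 0.5, -3.8]
gripper_width: 0.0181
```

```bash
python3 - <<'E'
from h import *
plan([0.641,0.1308,0.02],88.7)
c=cams.get_calibration("wrist"); im=cams.get_image("wrist"); cv2.imwrite("pics/w7.png",im[:,:,::-1]); np.savez("w7.npz",im=im,**c)
cv2.imwrite("pics/w7b.png",cv2.resize(im[20:270,160:400],None,fx=2.4,fy=2.4,interpolation=cv2.INTER_CUBIC)[:,:,::-1])
g=im[...,2].astype(int)
for r in (140,150,160,200,208,216,224): print(r,[int(x) for x in g[r,190:325]])
E
```

```text
now [0.6408 0.1332 0.0222] [179.97  -0.    88.86] F [-0.1  0.5 -3.8] t 13.28 w 0.0181 q7 [  9.  36. -34.  96.  24.  55. -35.]
shift cm [-0.24  0.02  0.22] rot [ 0.001 -0.     0.003]
140 [41, 41, 41, 40, 42, 42, 41, 42, 42, 42, 42, 41, 43, 43, 43, 43, 43, 44, 45, 45, 47, 49, 54, 53, 54, 55, 56, 55, 55, 56, 56, 56, 57, 56, 57, 56, 57, 58, 58, 58, 57, 59, 60, 66, 93, 136, 175, 203, 215, 216, 215, 215, 214, 215, 215, 217, 217, 218, 218, 218, 220, 220, 220, 220, 221, 222, 222, 222, 222, 222, 221, 219, 218, 217, 217, 216, 216, 217, 217, 217, 216, 216, 216, 216, 217, 214, 193, 145, 94, 62, 57, 57, 57, 56, 56, 56, 55, 55, 55, 55, 55, 54, 54, 54, 53, 53, 53, 52, 52, 52, 51, 51, 51, 52, 50, 50, 50, 51, 50, 50, 47, 49, 47, 47, 48, 48, 49, 48, 50, 48, 49, 49, 49, 47, 47]
150 [39, 41, 40, 38, 40, 40, 40, 41, 42, 41, 41, 41, 41, 43, 43, 42, 43, 44, 45, 45, 46, 45, 46, 48, 51, 54, 55, 55, 54, 55, 57, 56, 56, 55, 57, 56, 58, 57, 58, 58, 58, 58, 59, 64, 93, 135, 178, 209, 221, 223, 222, 221, 221, 221, 221, 222, 223, 223, 222, 223, 223, 223, 222, 221, 221, 221, 222, 223, 223, 223, 222, 220, 219, 219, 
[... 2747 characters left out ...]
 81, 54, 36, 34, 38, 42, 45, 46, 46, 45, 46, 46, 46, 46, 45]
224 [37, 39, 39, 38, 39, 40, 41, 41, 37, 36, 42, 76, 117, 144, 156, 159, 158, 159, 158, 158, 159, 159, 159, 159, 159, 160, 159, 160, 160, 159, 160, 159, 160, 160, 160, 161, 160, 160, 161, 159, 161, 160, 160, 160, 159, 154, 145, 144, 150, 156, 157, 156, 155, 152, 143, 119, 91, 80, 78, 78, 79, 79, 80, 80, 79, 80, 84, 94, 102, 106, 106, 106, 106, 106, 108, 119, 152, 193, 216, 222, 224, 223, 224, 224, 220, 199, 172, 161, 161, 160, 161, 161, 161, 161, 161, 161, 160, 155, 143, 131, 127, 123, 117, 111, 110, 109, 109, 109, 109, 109, 109, 109, 109, 109, 109, 109, 110, 109, 105, 94, 71, 47, 33, 35, 39, 46, 44, 46, 46, 46, 46, 46, 46, 45, 45]
```

View pics/w7b.png

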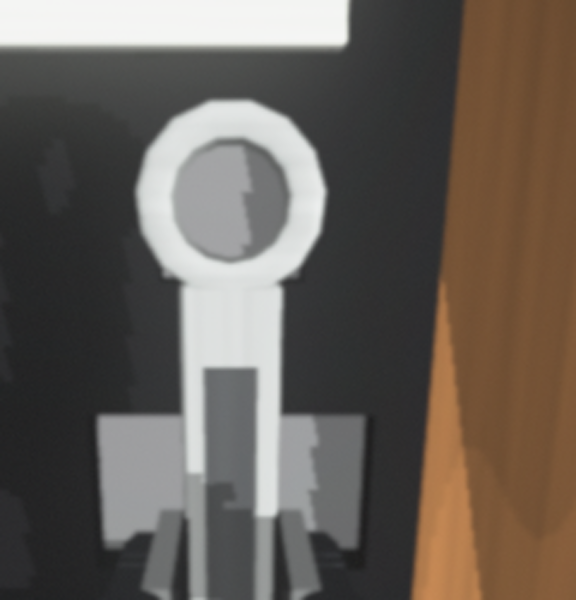

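Shank and scoop midlines line up to about 0.3 mm at columns 256.2 and 255.8. I'll check the position along the cutout from the scoop edges.

```bash
python3 - <<'E'
from h import *
d=np.load("w7.npz"); im=d["im"]; c={k:d[k] for k in("mtx","R","t")}
s=robot.get_state();p=s["tool_pos"];R=Rt()
g=im[...,2].astype(float)
for col in (208,216,224,290,296,302):
    v=g[170:250,col]; dv=np.diff(v); a=int(np.argmax(dv)); b=int(np.argmin(dv))
    def sub(i): 
        lo,hi=v[max(i-3,0)],v[min(i+4,len(v)-1)]; t=(lo+hi)/2
        for k in range(i-3,i+4):
            if (v[k]-t)*(v[k+1]-t)<=0 and v[k]!=v[k+1]: return 170+k+(t-v[k])/(v[k+1]-v[k])
    ra,rb=sub(a),sub(b)
    print(col,ra,rb,[None if r is None else (1000*(R.T@(ray(c,(col,r),z)-p))[0]).round(2) for r,z in((ra,.017),(rb,.003))])
# ring circle in this image: edges along col 256 top & row
hs=im[...,2].astype(float)
print(im[55:75,256,2], im[128:150,225,2], im[128:150,288,2])
m=(g>150).astype(np.uint8); m[:58]=0; m[:,:212]=0; m[:,300:]=0; m[128:]=0
cs,_=cv2.findContours(m,cv2.RETR_EXTERNAL,cv2.CHAIN_APPROX_NONE); cc=max(cs,key=len)[:,0]; cc=cc[cc[:,1]<122]
for zt in(.0419,.0434):
    Q=np.array([(R.T@(ray(c,u,p[2]+zt)-p))[:2] for u in cc]);A=np.c_[2*Q,np.ones(len(Q))];q=np.linalg.lstsq(A,(Q**2).sum(1),rcond=None)[0]
    print("ring",zt,(q[:2]*1000).round(2),np.sqrt(q[2]+q[:2]@q[:2])*1000)
E
```

```text
208 192.40243902439025 247.5 [np.float64(20.39), np.float64(-27.5)]
216 192.44871794871796 241.83333333333334 [np.float64(20.36), np.float64(-22.75)]
224 192.44736842105263 240.61904761904762 [np.float64(20.36), np.float64(-21.74)]
290 192.69354838709677 240.97142857142856 [np.float64(20.21), np.float64(-22.02)]
296 192.47916666666666 242.05882352941177 [np.float64(20.36), np.float64(-22.92)]
302 192.5 247.75 [np.float64(20.34), np.float64(-27.7)]
[ 75  74  73  72  74  85 128 184 217 226 228 228 227 226 224 223 220 218
 218 217] [110  84  68  60  55  56  56  57  56  57  56  58  56  56  56  58  57  56
  57  56  58  56] [65 57 55 54 55 53 54 54 54 55 55 55 55 54 55 54 54 55 54 55 54 54]
ring 0.0419 [78.04  0.13] 13.712895699354881
ring 0.0434 [78.    0.13] 13.560955914912409
```

```bash
python3 - <<'E'
from h import *
d=np.load("w7.npz"); im=d["im"]; c={k:d[k] for k in("mtx","R","t")}
s=robot.get_state();p=s["tool_pos"];R=Rt()
g=im[...,2].astype(np.float32)
pts=[]
for a in np.radians(np.arange(-200,21,5)):
    r=np.arange(30,46,.25); xs=(256+r*np.cos(a)).astype(np.float32);ys=(101.5+r*np.sin(a)).astype(np.float32)
    v=cv2.remap(g,xs[None],ys[None],cv2.INTER_LINEAR)[0]; i=np.nonzero(v<140)[0]
    if len(i): pts.append((xs[i[0]],ys[i[0]]))
print(len(pts))
for zt in(.0419,.0434):
    Q=np.array([(R.T@(ray(c,u,p[2]+zt)-p))[:2] for u in pts]);A=np.c_[2*Q,np.ones(len(Q))];q=np.linalg.lstsq(A,(Q**2).sum(1),rcond=None)[0]
    print("ring",zt,(q[:2]*1000).round(2),np.sqrt(q[2]+q[:2]@q[:2])*1000, np.std(np.linalg.norm(Q-q[:2],axis=1)))
E
```

```text
45
ring 0.0419 [76.13  0.65] 17.71209907363474 0.00011380842950163388
ring 0.0434 [76.11  0.65] 17.51584785330399 0.00011254742463253342
```

```bash
python3 - <<'E'
from h import *
d=np.load("w7.npz"); c={k:d[k] for k in("mtx","R","t")}
s=robot.get_state();p=s["tool_pos"];R=Rt()
f=lambda u,z:(1000*(R.T@(ray(c,u,z)-p))[:2]).round(2)
for u in((200.25,200),(311.3,200),(200.7,208),(310.9,208),(201.6,224),(310,224)):print("scoop",f(u,.003))
for u in((235.3,150),(277,150),(237.2,208),(275.5,208)):print("shank",f(u,p[2]+.042))
E
```

```text
scoop [ 10.53 -39.5 ]
scoop [10.56 40.84]
scoop [  4.4  -39.51]
scoop [ 4.42 40.9 ]
scoop [ -8.19 -39.54]
scoop [-8.17 40.94]
shank [55.19 -9.06]
shank [55.2  10.66]
shank [26.12 -8.69]
shank [26.12 10.55]
```

Seat lies 2.7 mm back along tool x; lateral alignment is within 0.2 mm. I'll correct and lower to just above the tray top.

Call:
move_arm(deltas=[-1, -0.27, -0.02, 0, 0, 0, 0.003, -1, 0, 0, 1.5, 0, 0, 0, -1, 0, 0, 1.2, 0, 0, 0, -1, 0, 0, 0.3, 0, 0, 0, -1, 0, 0, 0, 0, 0, 0, -1, 0, 0, 0, 0, 0, 0])

```text
time_s: 14.08
tool_pos: [0.6407, 0.1307, -0.0078]
orientation: [180.0, -0.0, 88.7]
force: [-0.0, -0.7, -3.5]
gripper_width: 0.0179
```

```bash
python3 - <<'E'
from h import *
im=cams.get_image("wrist"); cv2.imwrite("pics/w8b.png",cv2.resize(im[20:270,160:400],None,fx=2.4,fy=2.4,interpolation=cv2.INTER_CUBIC)[:,:,::-1])
im=cams.get_image("side")[150:300,140:300]; cv2.imwrite("pics/s8.png",cv2.resize(im,None,fx=4,fy=4,interpolation=cv2.INTER_CUBIC)[:,:,::-1])
plan([.64,.1305,-.02],88.86)
E
```

```text
now [ 0.6408  0.1306 -0.0076] [ 1.7994e+02 -1.0000e-02  8.8690e+01] F [-0.2  1.2 -3.3] t 14.18 w 0.018 q7 [  8.  38. -33.  97.  25.  52. -36.]
shift cm [-0.01 -0.08  1.24] rot [ 0.001 -0.    -0.003]
```

View pics/w8b.png

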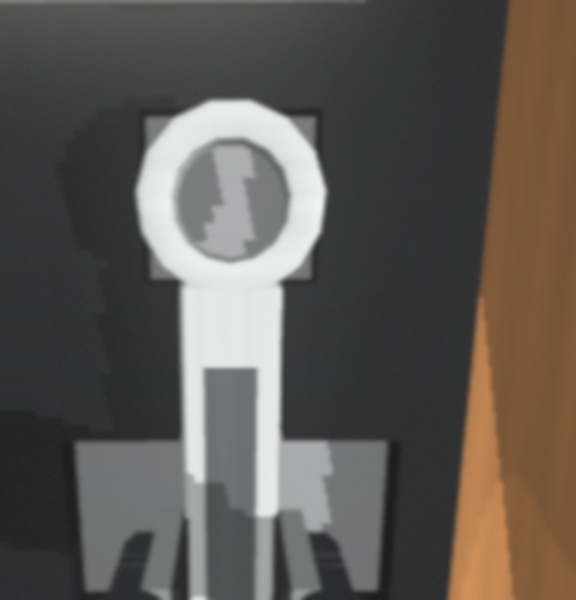

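View pics/s8.png

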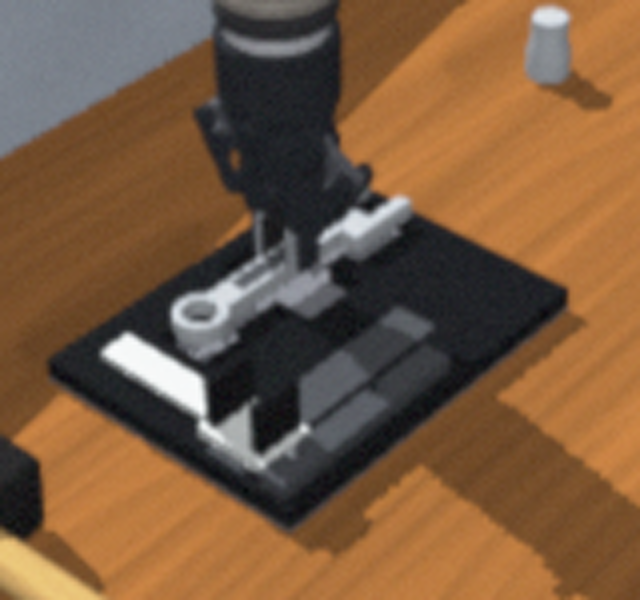

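Ring sits concentric over its pocket (centres at crop (231,195) and (230,197)). Lowering in small steps.

Call:
move_arm(deltas=[-1, 0, 0, 0.2, 0, 0, 0, -1, 0, 0, 0.2, 0, 0, 0, -1, 0, 0, 0.15, 0, 0, 0, -1, 0, 0, 0, 0, 0, 0])

```text
time_s: 14.68
tool_pos: [0.6401, 0.1303, -0.0139]
orientation: [-180.0, 0.0, 88.7]
force: [0.7, 0.6, -3.7]
gripper_width: 0.0182
```

Call:
move_arm(deltas=[-1, 0, 0, 0.15, 0, 0, 0, -1, 0, 0, 0.15, 0, 0, 0, -1, 0, 0, 0, 0, 0, 0])

```text
time_s: 15.05
tool_pos: [0.6404, 0.1304, -0.0167]
orientation: [180.0, 0.0, 88.7]
force: [-0.3, -0.3, -3.8]
gripper_width: 0.0175
```

Call:
move_arm(deltas=[-1, 0, 0, 0.1, 0, 0, 0, -1, 0, 0, 0.1, 0, 0, 0, -1, 0, 0, 0, 0, 0, 0])

```text
time_s: 15.42
tool_pos: [0.641, 0.1305, -0.0179]
orientation: [179.9, 0.0, 88.7]
force: [-0.1, -0.4, 2.1]
gripper_width: 0.0178
```

Force rose from -3.8 N to +2.1 N at underside height of about 12 mm, so it rests on the nibs, having entered the cutout. Releasing and lifting.

Call:
move_arm(deltas=[-0.2, 0, 0, 0, 0, 0, 0, -0.2, 0, 0, 0, 0, 0, 0, -0.2, 0, 0, 0, 0, 0, 0, -0.2, 0, 0, -1, 0, 0, 0, -0.2, 0, 0, -3, 0, 0, 0, -0.2, 0, 0, -4, 0, 0, 0, -1, -3, 0, 0, 0, 0, 0, -1, -3, 0, 0, 0, 0, 0, -1, -3, 0, 0, 0, 0, 0, -1, 0, 0, 0, 0, 0, 0, -1, 0, 0, 0, 0, 0, 0])

```text
time_s: 16.8
tool_pos: [0.6384, 0.0418, 0.062]
orientation: [180.0, -0.1, 88.7]
force: [0.1, 0.8, 0.4]
gripper_width: -0.0001
```

```bash
python3 - <<'E'
from h import *
c=cams.get_calibration("wrist"); im=cams.get_image("wrist"); cv2.imwrite("pics/w9.png",im[:,:,::-1]); np.savez("w9.npz",im=im,**c)
im=cams.get_image("side")[150:300,140:300]; cv2.imwrite("pics/s9.png",cv2.resize(im,None,fx=4,fy=4,interpolation=cv2.INTER_CUBIC)[:,:,::-1])
plan([.64,.13-.05,0],88.86)
E
```

```text
now [0.6383 0.0426 0.0618] [ 1.7997e+02 -7.0000e-02  8.8820e+01] F [ 0.1  0.1 -0.3] t 16.9 w -0.0 q7 [ 18.  32. -35.  96.  21.  58. -26.]
shift cm [3.73 0.09 6.19] rot [ 0.001 -0.001 -0.001]
```

View pics/w9.png

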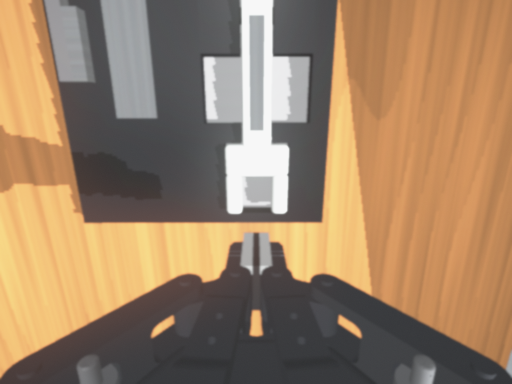

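View pics/s9.png

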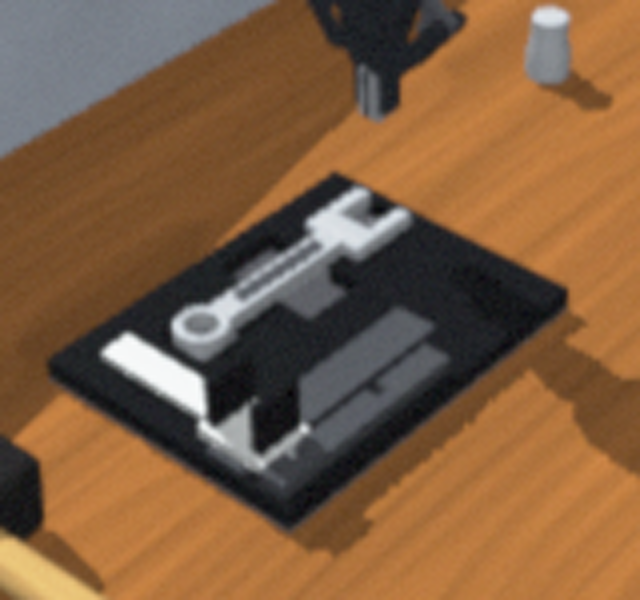

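Spanner rests in the cutout the right way round, with the jaw at wrist (257,180). Now I press the jaw end above its nibs, 50 mm from seat.

Call:
move_arm(deltas=[-1, 3.7, 0.07, 0, 0, 0, 0, -1, 0, 0, 4, 0, 0, 0, -1, 0, 0, 2, 0, 0, 0, -1, 0, 0, 0.3, 0, 0, 0, -1, 0, 0, 0.3, 0, 0, 0, -1, 0, 0, 0, 0, 0, 0])

```text
time_s: 17.65
tool_pos: [0.6407, 0.0773, -0.0037]
orientation: [179.9, -0.0, 88.7]
force: [-0.3, 0.5, 0.0]
gripper_width: -0.0002
```

Call:
move_arm(deltas=[-1, 0.2, -0.05, 0.2, 0, 0, 0, -1, 0, 0, 0.2, 0, 0, 0, -1, 0, 0, 0.15, 0, 0, 0, -1, 0, 0, 0, 0, 0, 0])

```text
time_s: 18.15
tool_pos: [0.6396, 0.0795, -0.0099]
orientation: [180.0, 0.0, 88.7]
force: [-0.3, -0.5, 0.7]
gripper_width: -0.0002
```

Call:
move_arm(deltas=[-1, 0, 0, 0.1, 0, 0, 0, -1, 0, 0, 0.1, 0, 0, 0, -1, 0, 0, 0, 0, 0, 0])

```text
time_s: 18.52
tool_pos: [0.639, 0.0793, -0.0126]
orientation: [-180.0, 0.0, 88.7]
force: [0.1, -0.8, 1.0]
gripper_width: 0.0001
```

Call:
move_arm(deltas=[-1, 0, 0, 0.1, 0, 0, 0, -1, 0, 0, 0.1, 0, 0, 0, -1, 0, 0, 0, 0, 0, 0])

```text
time_s: 18.9
tool_pos: [0.6392, 0.0795, -0.0144]
orientation: [-180.0, 0.0, 88.7]
force: [-0.4, -0.9, 0.9]
gripper_width: -0.0
```

Call:
move_arm(deltas=[-1, 0, 0, 0.1, 0, 0, 0, -1, 0, 0, 0.1, 0, 0, 0, -1, 0, 0, 0, 0, 0, 0])

```text
time_s: 19.27
tool_pos: [0.6396, 0.0795, -0.0151]
orientation: [180.0, 0.0, 88.7]
force: [-1.4, -0.2, 6.8]
gripper_width: 0.0004
```

```bash
python3 - <<'E'
from h import *
im=cams.get_image("side")[150:300,140:300]; cv2.imwrite("pics/s10.png",cv2.resize(im,None,fx=4,fy=4,interpolation=cv2.INTER_CUBIC)[:,:,::-1])
im=cams.get_image("wrist"); cv2.imwrite("pics/w10.png",im[:,:,::-1])
E
```

```text
(no output)
```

View pics/s10.png

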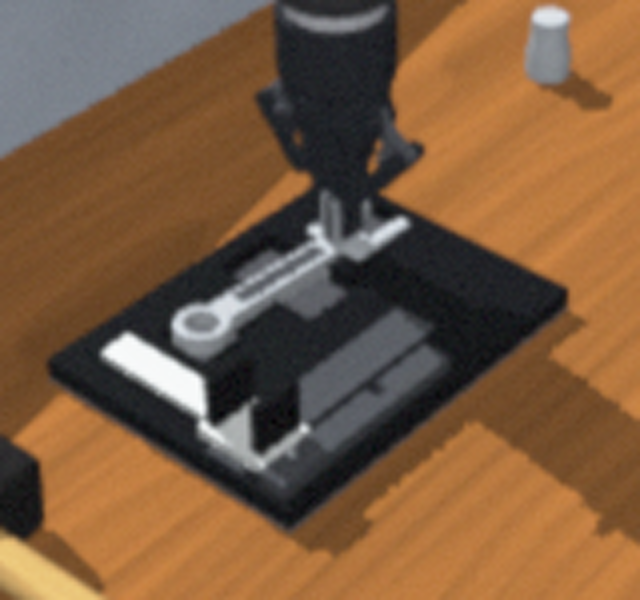

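View pics/w10.png

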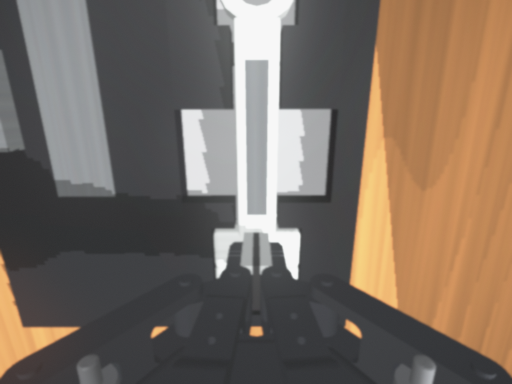

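Contact at TCP -0.015. I'll keep pressing gently.

Call:
move_arm(deltas=[-1, 0, 0, 0.1, 0, 0, 0, -1, 0, 0, 0.05, 0, 0, 0, -1, 0, 0, 0, 0, 0, 0])

```text
time_s: 19.75
tool_pos: [0.6394, 0.0795, -0.0177]
orientation: [180.0, 0.0, 88.7]
force: [-1.2, 0.2, 2.6]
gripper_width: -0.0001
```

Call:
move_arm(deltas=[-1, 0, 0, 0.1, 0, 0, 0, -1, 0, 0, 0, 0, 0, 0])

```text
time_s: 20.0
tool_pos: [0.6394, 0.0795, -0.0178]
orientation: [-180.0, 0.0, 88.7]
force: [-2.4, -0.2, 7.0]
gripper_width: 0.0003
```

Call:
move_arm(deltas=[-1, 0, 0, 0.1, 0, 0, 0, -1, 0, 0, 0.05, 0, 0, 0, -1, 0, 0, 0, 0, 0, 0])

```text
time_s: 20.38
tool_pos: [0.6395, 0.0794, -0.0178]
orientation: [-180.0, 0.1, 88.7]
force: [-5.9, -0.6, 16.1]
gripper_width: -0.0002
```

Jaw end stopped dead at tip height ≈17 mm, which is flush. Next the ring-side nibs, 100 mm further along.

Call:
move_arm(deltas=[-1, 0, 0, -2, 0, 0, 0, -1, 0, 0, -2, 0, 0, 0, -1, 5, 0, 0, 0, 0, 0, -1, 5, 0, 0, 0, 0, 0, -1, 0, 0, 0, 0, 0, 0, -1, 0, 0, 2, 0, 0, 0, -1, 0, 0, 0.8, 0, 0, 0, -1, 0, 0, 0, 0, 0, 0])

```text
time_s: 21.38
tool_pos: [0.6408, 0.177, -0.0099]
orientation: [-179.8, 0.1, 88.6]
force: [0.4, 1.3, 0.9]
gripper_width: 0.0002
```

```bash
python3 - <<'E'
from h import *
plan([.6415,.1796,-.012],88.8)
im=cams.get_image("side")[150:300,140:300]; cv2.imwrite("pics/s11.png",cv2.resize(im,None,fx=4,fy=4,interpolation=cv2.INTER_CUBIC)[:,:,::-1])
E
```

```text
now [ 0.6408  0.177  -0.0099] [-1.7984e+02  1.1000e-01  8.8560e+01] F [0.4 1.3 0.9] t 21.38 w 0.0002 q7 [  4.  40. -33.  95.  25.  53. -40.]
shift cm [0.26 0.06 0.21] rot [-0.003  0.002 -0.004]
```

View pics/s11.png

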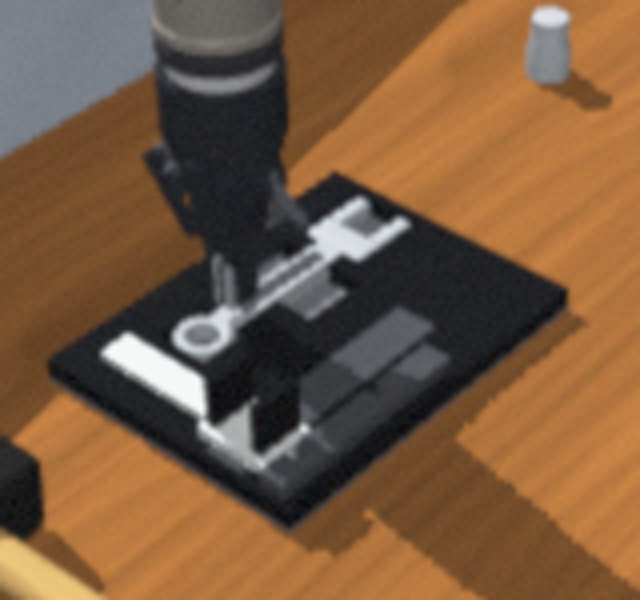

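Jaw end (360,225 in crop) looks flush. Pressing the ring end.

Call:
move_arm(deltas=[-1, 0.25, 0.06, 0.15, 0, 0, 0, -1, 0, 0, 0.1, 0, 0, 0, -1, 0, 0, 0.1, 0, 0, 0, -1, 0, 0, 0, 0, 0, 0])

```text
time_s: 21.92
tool_pos: [0.6423, 0.1818, -0.0116]
orientation: [180.0, 0.0, 88.7]
force: [0.0, -0.4, 0.2]
gripper_width: -0.0002
```

Call:
move_arm(deltas=[-1, -0.2, -0.05, 0.1, 0, 0, 0, -1, 0, 0, 0.1, 0, 0, 0, -1, 0, 0, 0.1, 0, 0, 0, -1, 0, 0, 0, 0, 0, 0])

```text
time_s: 22.42
tool_pos: [0.6417, 0.1799, -0.0148]
orientation: [-180.0, 0.0, 88.7]
force: [-0.6, 0.6, 0.7]
gripper_width: -0.0
```

Call:
move_arm(deltas=[-1, 0, 0, 0.1, 0, 0, 0, -1, 0, 0, 0.1, 0, 0, 0, -1, 0, 0, 0, 0, 0, 0])

```text
time_s: 22.8
tool_pos: [0.6417, 0.1799, -0.0168]
orientation: [-180.0, 0.0, 88.7]
force: [0.3, 0.7, -0.1]
gripper_width: -0.0001
```

Call:
move_arm(deltas=[-1, 0, 0, 0.1, 0, 0, 0, -1, 0, 0, 0.1, 0, 0, 0, -1, 0, 0, 0, 0, 0, 0])

```text
time_s: 23.18
tool_pos: [0.6419, 0.1799, -0.0177]
orientation: [180.0, 0.0, 88.7]
force: [-1.9, -0.4, 4.2]
gripper_width: -0.0002
```

Call:
move_arm(deltas=[-1, 0, 0, 0.15, 0, 0, 0, -1, 0, 0, 0.15, 0, 0, 0, -1, 0, 0, 0, 0, 0, 0])

```text
time_s: 23.55
tool_pos: [0.6419, 0.1799, -0.0179]
orientation: [180.0, 0.1, 88.7]
force: [-6.3, -3.2, 20.1]
gripper_width: -0.0002
```

Call:
move_arm(deltas=[-1, 0, 0, -2, 0, 0, 0, -1, 0, 0, -4, 0, 0, 0, -1, 0, 0, -4, 0, 0, 0, -1, -4, -4, -3, 0, 0, 0, 1, -4, -4, -2, 0, 0, 0, 1, 0, -4, 0, 0, 0, 0, 1, 0, 0, 0, 0, 0, 0, 1, 0, 0, 0, 0, 0, 0, 1, 0, 0, 0, 0, 0, 0])

```text
time_s: 24.68
tool_pos: [0.5221, 0.1041, 0.1278]
orientation: [180.0, -0.0, 88.7]
force: [1.0, 0.1, 0.4]
gripper_width: 0.0852
```

```bash
python3 - <<'E'
from h import *
plan([.5415,.0996,.12],88.8)
c=cams.get_calibration("wrist"); im=cams.get_image("wrist"); cv2.imwrite("pics/w12.png",im[:,:,::-1]); np.savez("w12.npz",im=im,**c)
im=cams.get_image("side")[150:300,140:300]; cv2.imwrite("pics/s12.png",cv2.resize(im,None,fx=4,fy=4,interpolation=cv2.INTER_CUBIC)[:,:,::-1])
E
```

```text
now [0.5221 0.1041 0.1278] [ 1.7995e+02 -5.0000e-02  8.8690e+01] F [1.  0.1 0.4] t 24.68 w 0.0852 q7 [ 17.  18. -40. 108.  13.  59. -29.]
shift cm [-0.41  1.95  0.78] rot [ 0.001 -0.001 -0.002]
```

View pics/w12.png

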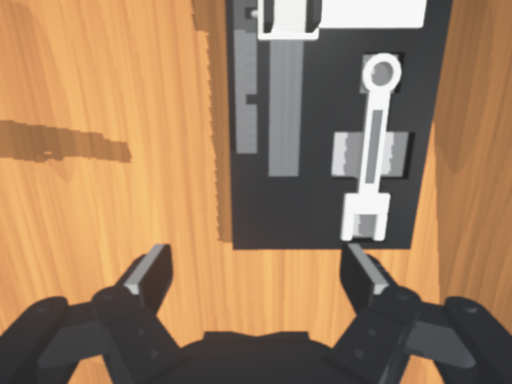

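View pics/s12.png

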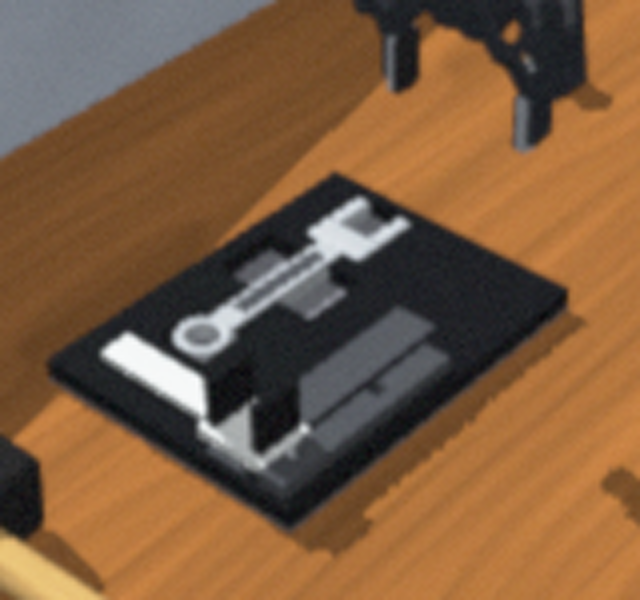

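The spanner looks flush in both views: no side walls show, and the ring has dropped from y 322 to 333 in the side crop. I'll check that with numbers, then locate the bar.

```bash
python3 - <<'E'
from h import *
d=np.load("w12.npz"); c={k:d[k] for k in("mtx","R","t")}
ring=ray(c,(381,72.5),.017); s=cams.get_calibration("side")
print("ring",ring)
for z in(.017,.022,.026):
    r=ray(c,(381,72.5),z); print(z,(proj(s,r)-[140,150])*4)
d=np.load("w5.npz"); c={k:d[k] for k in("mtx","R","t")}
print("tongue",ray(c,(371,46.7),.027),"carriage",ray(c,(304,43),.027), ray(c,(281,43),.027),ray(c,(327,43),.027))
plan([.53,.20,.12],88.8)
E
```

```text
ring [0.64225651 0.20757084 0.017     ]
0.017 [204.04119344 332.91193693]
0.022 [206.56726503 327.59387135]
0.026 [208.59916878 323.31616304]
tongue [0.62713903 0.25438136 0.027     ] carriage [0.55304325 0.2580698  0.027     ] [0.52774231 0.2580745  0.027     ] [0.57833744 0.2580651  0.027     ]
now [0.5218 0.1041 0.1275] [ 1.800e+02 -5.000e-02  8.869e+01] F [-0.   0.8 -0.4] t 24.77 w 0.0856 q7 [ 17.  18. -40. 108.  13.  59. -29.]
shift cm [9.61 0.61 0.76] rot [ 0.    -0.001 -0.002]
```

Ring row 333 matches z = 0.017 (332.9 predicted), so it is flush. Next I view the bar from closer.

Call:
move_arm(deltas=[1, 4.3, 1.55, 0, 0, 0, 0, 1, 4.3, 1.55, 0, 0, 0, 0, 1, 0, 0, 0, 0, 0, 0, 1, 0, 0, 0, 0, 0, 0, 1, 0, 0, 0, 0, 0, 0])

```text
time_s: 25.4
tool_pos: [0.5539, 0.1873, 0.1273]
orientation: [-180.0, 0.1, 88.6]
force: [0.2, -0.2, 0.0]
gripper_width: 0.0853
```

```bash
python3 - <<'E'
from h import *
c=cams.get_calibration("wrist"); im=cams.get_image("wrist"); cv2.imwrite("pics/w13.png",im[:,:,::-1]); np.savez("w13.npz",im=im,**c)
cv2.imwrite("pics/w13b.png",cv2.resize(im[20:170,180:380],None,fx=3.8,fy=3.8,interpolation=cv2.INTER_CUBIC)[:,:,::-1])
plan([.53,.20,.12],88.8)
E
```

```text
now [0.554  0.1873 0.1274] [-1.7998e+02  6.0000e-02  8.8580e+01] F [0.6 0.4 0.7] t 25.45 w 0.0851 q7 [  8.  24. -40. 101.  17.  62. -39.]
shift cm [ 1.21 -2.43  0.74] rot [-0.     0.001 -0.004]
```

View pics/w13b.png

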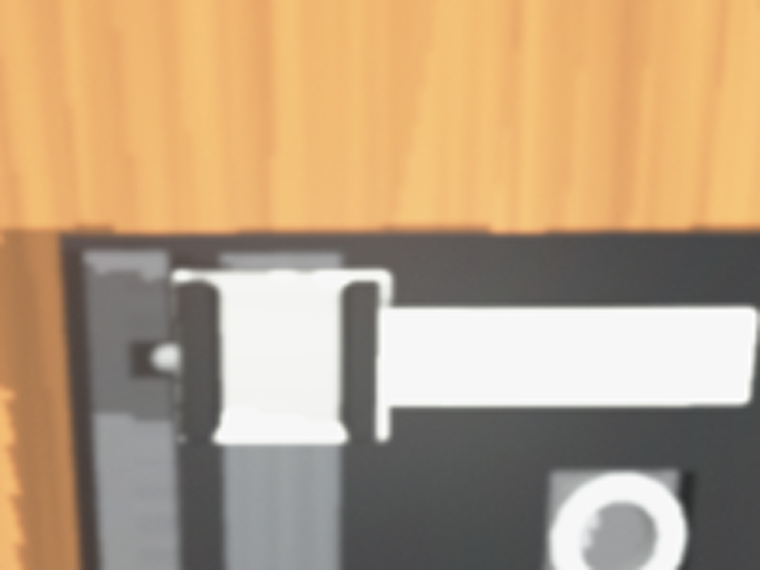

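Both paddles are visible in the crop: left x 180–220, right x 342–380, y 283–438. The tooth at (165,357) sits in its notch.

```bash
python3 - <<'E'
from h import *
d=np.load("w13.npz"); c={k:d[k] for k in("mtx","R","t")}
f=lambda x,y,z:ray(c,(180+(x+.5)/3.8-.5,20+(y+.5)/3.8-.5),z)
a=f(180,360,.063);b=f(380,360,.063);t=f(280,283,.063);e=f(280,438,.063)
print(a,b,np.linalg.norm(a-b),t,e,np.linalg.norm(t-e)); 
print("tongue y",f(560,308,.027),f(560,406,.027)); print("notch",f(132,360,.027))
g=(a+b)/2; g[1]=(t[1]+e[1])/2; print(g); plan([g[0],g[1],-.003],88.86)
E
```

```text
[0.5327894  0.25706292 0.063     ] [0.57566062 0.2560287  0.063     ] 0.04288368503631361 [0.5546413  0.27212964 0.063     ] [0.55378692 0.24011477 0.063     ] 0.03202627395844594
tongue y [0.62227108 0.26631416 0.027     ] [0.62339429 0.24306105 0.027     ]
notch [0.5174383  0.25666551 0.027     ]
[0.55422501 0.25612221 0.063     ]
now [0.554  0.1873 0.1274] [-1.7998e+02  6.0000e-02  8.8580e+01] F [0.6 0.4 0.7] t 25.45 w 0.0851 q7 [  8.  24. -40. 101.  17.  62. -39.]
shift cm [ 6.89 -0.14 13.03] rot [-0.     0.001 -0.005]
```

Call:
move_arm(deltas=[1, 3.45, -0.07, 0, 0, 0, -0.003, 1, 3.45, -0.07, 0, 0, 0, 0, 1, 0, 0, 4, 0, 0, 0, 1, 0, 0, 4, 0, 0, 0, 1, 0, 0, 3, 0, 0, 0, 1, 0, 0, 1, 0, 0, 0, 1, 0, 0, 0, 0, 0, 0, 1, 0, 0, 0, 0, 0, 0])

```text
time_s: 26.45
tool_pos: [0.5552, 0.2584, 0.0092]
orientation: [179.9, -0.1, 88.8]
force: [-0.4, 0.2, 0.3]
gripper_width: 0.0848
```

```bash
python3 - <<'E'
from h import *
im=cams.get_image("wrist"); cv2.imwrite("pics/w14.png",im[:,:,::-1])
im=cams.get_image("side")[150:300,140:300]; cv2.imwrite("pics/s14.png",cv2.resize(im,None,fx=4,fy=4,interpolation=cv2.INTER_CUBIC)[:,:,::-1])
plan([.5542,.2558,-.003],88.86)
E
```

```text
now [0.5551 0.2584 0.0091] [ 1.7986e+02 -5.0000e-02  8.8850e+01] F [0.2 0.1 0.3] t 26.55 w 0.0851 q7 [ -2.  34. -36. 102.  25.  52. -51.]
shift cm [-0.26 -0.08  1.21] rot [ 0.002 -0.001 -0.   ]
```

View pics/w14.png

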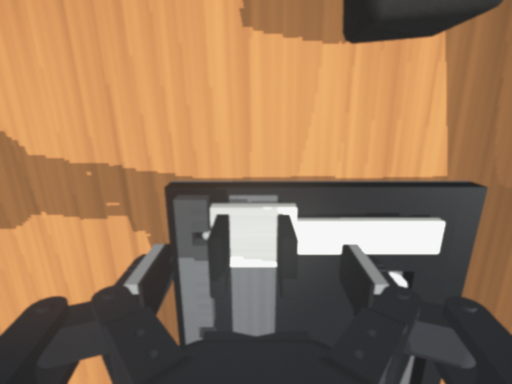

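View pics/s14.png

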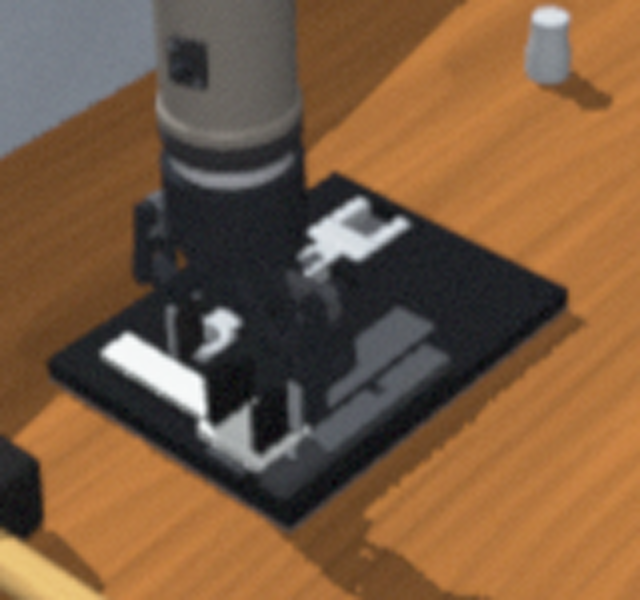

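Call:
move_arm(deltas=[1, -0.25, -0.08, 0.6, 0, 0, 0, 1, 0, 0, 0.6, 0, 0, 0, 1, 0, 0, 0, 0, 0, 0, 1, 0, 0, 0, 0, 0, 0])

```text
time_s: 27.05
tool_pos: [0.5531, 0.2555, -0.0045]
orientation: [-180.0, 0.0, 88.9]
force: [-0.0, -0.7, -0.8]
gripper_width: 0.0854
```

Call:
move_arm(deltas=[0.3, 0, 0, 0, 0, 0, 0, 0.3, 0, 0, 0, 0, 0, 0, 0.3, 0, 0, 0, 0, 0, 0], grip_force=30)

```text
time_s: 27.42
tool_pos: [0.5532, 0.2554, -0.0043]
orientation: [180.0, 0.0, 88.9]
force: [0.2, -1.1, 0.0]
gripper_width: 0.0559
```

```bash
python3 - <<'E'
from h import *
im=cams.get_image("wrist")[150:330,130:400]; cv2.imwrite("pics/w15.png",cv2.resize(im,None,fx=2.8,fy=2.8,interpolation=cv2.INTER_CUBIC)[:,:,::-1])
im=cams.get_image("side")[190:290,160:260]; cv2.imwrite("pics/s15.png",cv2.resize(im,None,fx=6,fy=6,interpolation=cv2.INTER_CUBIC)[:,:,::-1])
plan([.5542,.2558,-.003],88.86)
E
```

```text
now [ 0.5532  0.2554 -0.0043] [1.7999e+02 1.0000e-02 8.8860e+01] F [-1.2  0.4  0.1] t 27.52 w 0.0551 q7 [ -2.  35. -36. 103.  26.  50. -51.]
shift cm [ 0.04  0.1  -0.13] rot [ 0.  0. -0.]
```

View pics/w15.png

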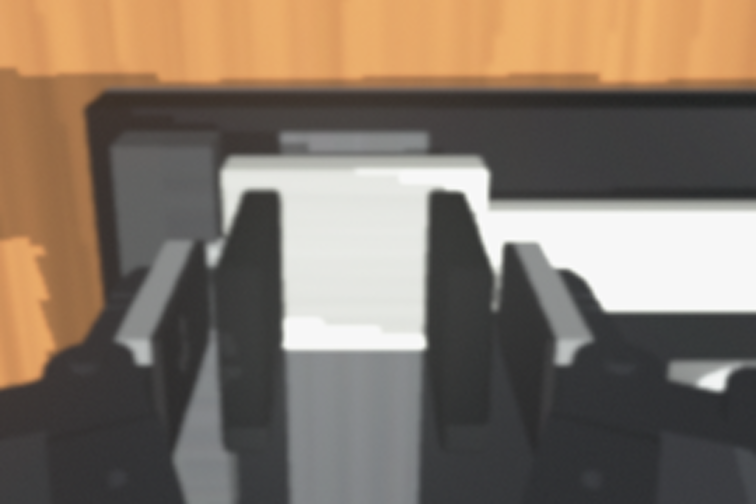

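View pics/s15.png

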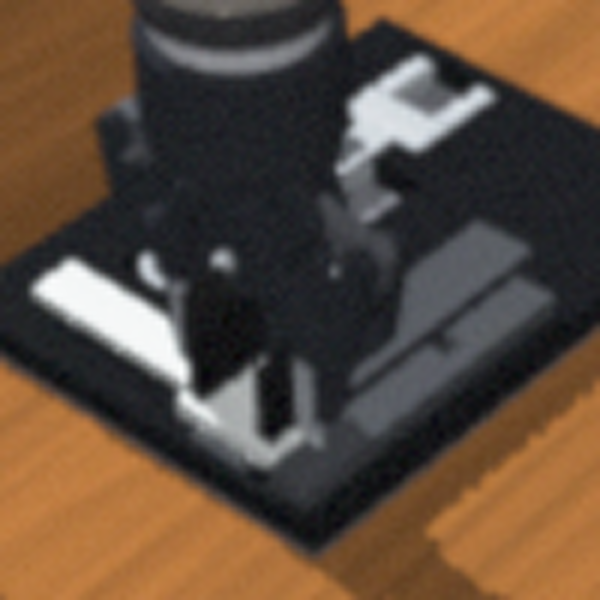

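Fingers straddle the paddles, centred at x≈356 in the crop. Squeezing.

Call:
move_arm(deltas=[-1, 0, 0, 0, 0, 0, 0, -1, 0, 0, 0, 0, 0, 0, -1, 0, 0, 0, 0, 0, 0, -1, 0, 0, 0, 0, 0, 0, -1, 0, 0, 0, 0, 0, 0], grip_force=35)

```text
time_s: 28.15
tool_pos: [0.5536, 0.2563, -0.0026]
orientation: [179.9, -0.0, 88.8]
force: [-1.5, -0.8, 9.2]
gripper_width: 0.0278
```

Width 27.8 mm means the paddles are at their stops. Slide 70 mm towards tray -y (tool -x).

Call:
move_arm(deltas=[-1, 0, 0, -0.1, 0, 0, 0, -1, -0.5, 0, 0, 0, 0, 0, -1, -1, 0, 0, 0, 0, 0, -1, -1, 0, 0, 0, 0, 0, -1, 0, 0, 0, 0, 0, 0])

```text
time_s: 28.78
tool_pos: [0.553, 0.2285, -0.0026]
orientation: [180.0, 0.1, 88.8]
force: [-0.7, -1.2, 9.0]
gripper_width: 0.0272
```

Call:
move_arm(deltas=[-1, -1.5, 0, -0.1, 0, 0, 0, -1, -1.5, 0, 0, 0, 0, 0, -1, -1, 0, 0, 0, 0, 0, -1, -0.5, 0, 0, 0, 0, 0, -1, 0, 0, 0, 0, 0, 0, -1, 0, 0, 0, 0, 0, 0, -1, 0, 0, 0, 0, 0, 0])

```text
time_s: 29.65
tool_pos: [0.552, 0.1852, -0.0025]
orientation: [180.0, 0.0, 88.9]
force: [3.2, -0.7, -1.3]
gripper_width: 0.0274
```

```bash
python3 - <<'E'
from h import *
c=cams.get_calibration("wrist"); im=cams.get_image("wrist"); cv2.imwrite("pics/w16.png",im[:,:,::-1]); np.savez("w16.npz",im=im,**c)
im=cams.get_image("side")[150:300,140:300]; cv2.imwrite("pics/s16.png",cv2.resize(im,None,fx=4,fy=4,interpolation=cv2.INTER_CUBIC)[:,:,::-1])
plan([.5525,.1863,-.003],88.86)
E
```

```text
now [ 0.552   0.1853 -0.0025] [1.7997e+02 2.0000e-02 8.8860e+01] F [ 3.3 -0.8 -1.5] t 29.75 w 0.0276 q7 [  5.  33. -36. 107.  25.  49. -45.]
shift cm [0.1  0.04 0.05] rot [0. 0. 0.]
```

View pics/w16.png

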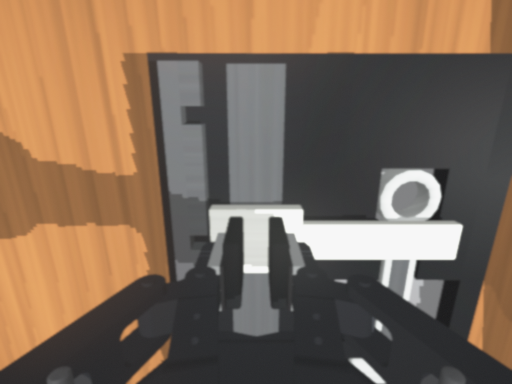

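View pics/s16.png

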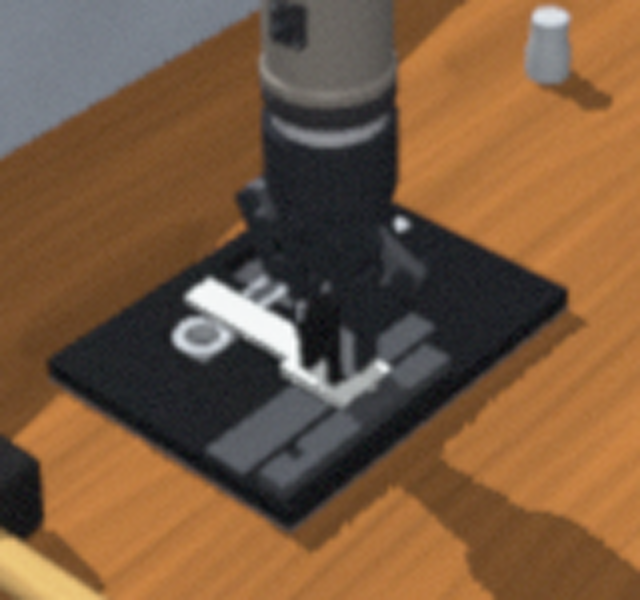

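The bar's tongue now crosses the spanner just below the ring: wrist rows 222–260, with the second notch at (197,242). Checking position against the notch spacing.

```bash
python3 - <<'E'
from h import *
d=np.load("w16.npz"); im=d["im"]; c={k:d[k] for k in("mtx","R","t")}
cv2.imwrite("pics/w16b.png",cv2.resize(im[90:290,150:330],None,fx=3.5,fy=3,interpolation=cv2.INTER_CUBIC)[:,:,::-1])
for n,u in (("n1",(191,115)),("n2",(197,242)),("tongue t",(380,222)),("tongue b",(380,260))): print(n,ray(c,u,.027))
print(im[100:130,193,0]); print(im[228:258,197,0]); print(im[210:270,340,0])
E
```

```text
n1 [0.5217677 0.2567287 0.027    ]
n2 [0.5192551  0.18706617 0.027     ]
tongue t [0.62218744 0.1973197  0.027     ]
tongue b [0.6247329  0.17347852 0.027     ]
[126 126 128 128 127 116  89  68  65  65  65  64  64  64  63  63  65  64
  64  63  60  57  58  71  94 117 125 127 127 127]
[90 87 87 87 88 88 84 71 59 50 49 49 51 57 65 71 72 70 72 72 72 77 85 87
 89 88 87 85 83 79]
[ 59  59  60  58  59  57  52  49  49  62 103 147 168 184 222 244 247 247
 247 247 247 247 247 247 247 247 247 247 247 247 247 247 247 247 247 247
 247 247 247 247 247 247 247 247 247 247 247 247 245 205 106  63  58  58
  58  58  57  57  57  58]
```

View pics/w16b.png

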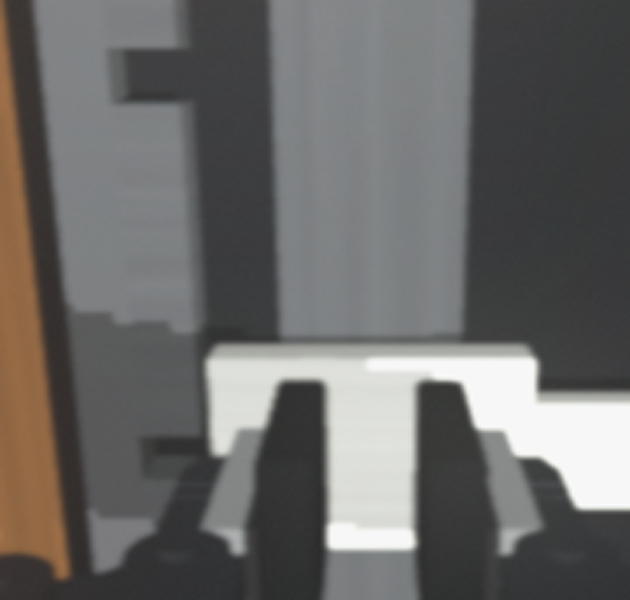

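The tongue centre projects to y 0.1873 at the rack and the notch is at 0.1871, so they line up. Releasing.

Call:
move_arm(deltas=[0.4, 0, 0, 0, 0, 0, 0, 0.4, 0, 0, 0, 0, 0, 0, 0.4, 0, 0, 0, 0, 0, 0, 0.4, 0, 0, 0, 0, 0, 0])

```text
time_s: 30.25
tool_pos: [0.5514, 0.1858, -0.0021]
orientation: [-180.0, -0.0, 88.9]
force: [0.3, -0.4, 0.4]
gripper_width: 0.0599
```

```bash
python3 - <<'E'
from h import *
c=cams.get_calibration("wrist"); im=cams.get_image("wrist"); np.savez("w17.npz",im=im,**c)
cv2.imwrite("pics/w17b.png",cv2.resize(im[90:290,150:330],None,fx=3.5,fy=3,interpolation=cv2.INTER_CUBIC)[:,:,::-1])
print(robot.get_state()["gripper_width"],robot.get_state()["force"])
E
```

```text
0.05993452340976856 [ 0.47986649  0.15565613 -0.39327836]
```

View pics/w17b.png

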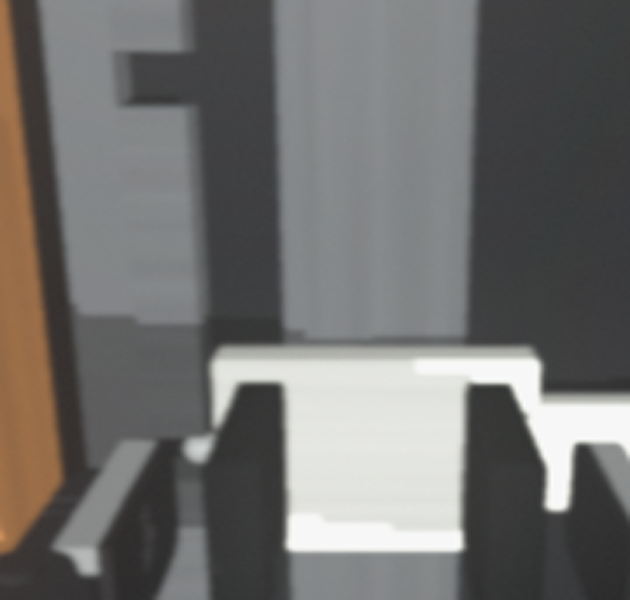

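The paddles have sprung out and the tooth at (200,448) is entering the notch. Retracting for a final look.

Call:
move_arm(deltas=[0.8, 0, 0, 0, 0, 0, 0, 0.8, 0, 0, 0, 0, 0, 0, 0.8, 0, 0, -2, 0, 0, 0, 0.8, 0, 0, -4, 0, 0, 0, 0.8, 0, 0, -5, 0, 0, 0, 0.8, -4, 0, -2, 0, 0, 0, 0.8, -3, 0, 0, 0, 0, 0, 0.8, 0, 0, 0, 0, 0, 0, 0.8, 0, 0, 0, 0, 0, 0])

```text
time_s: 31.42
tool_pos: [0.5504, 0.1165, 0.1286]
orientation: [179.9, -0.1, 88.9]
force: [-0.1, 0.3, -0.4]
gripper_width: 0.0768
```

```bash
python3 - <<'E'
from h import *
c=cams.get_calibration("wrist"); im=cams.get_image("wrist"); np.savez("w18.npz",im=im,**c); cv2.imwrite("pics/w18.png",im[:,:,::-1])
cv2.imwrite("pics/w18b.png",cv2.resize(im[20:240,190:410],None,fx=2.7,fy=2.7,interpolation=cv2.INTER_CUBIC)[:,:,::-1])
im=cams.get_image("side")[150:300,90:300]; cv2.imwrite("pics/s18.png",cv2.resize(im,None,fx=3.6,fy=3.6,interpolation=cv2.INTER_CUBIC)[:,:,::-1])
print(robot.get_state()["tool_pos"])
E
```

```text
[0.55018966 0.1171782  0.12810475]
```

View pics/w18b.png

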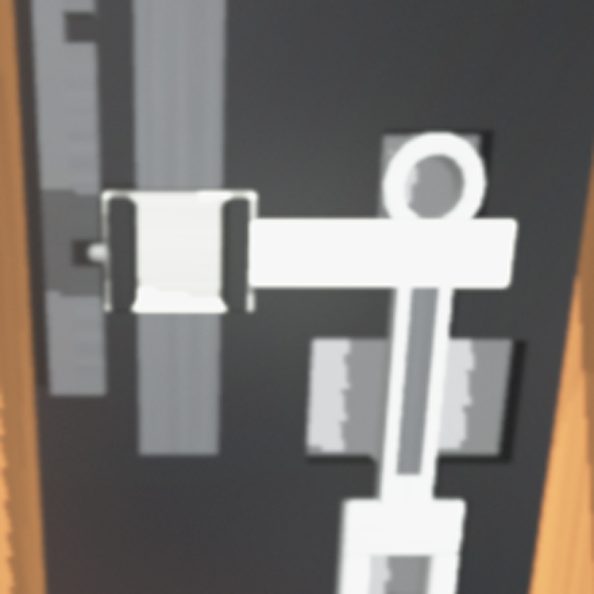

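View pics/s18.png

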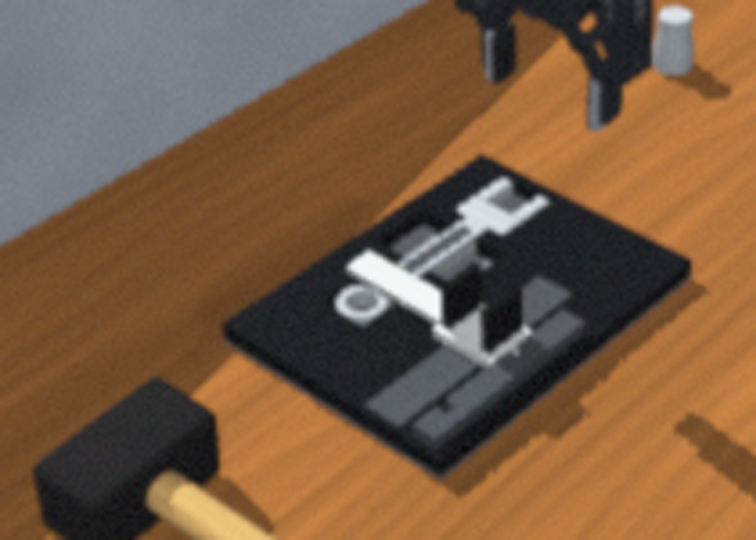

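Tooth sits in the notch (90,252), in the same relation as when it was parked. The tongue lies over the spanner, and the mallet and socket are undisturbed. One last numeric check of the jaw-end height:

```bash
python3 - <<'E'
from h import *
d=np.load("w12.npz"); c={k:d[k] for k in("mtx","R","t")}; s=cams.get_calibration("side")
for z in(.017,.022,.026):
    print(z,[(proj(s,ray(c,u,z))-[205,180]).round(1)*10 for u in((344,241),(383,241))])
im=cams.get_image("side")[180:230,205:265]; cv2.imwrite("pics/s19.png",cv2.resize(im,None,fx=10,fy=10,interpolation=cv2.INTER_CUBIC)[:,:,::-1])
E
```

```text
0.017 [array([375., 245.]), array([253., 182.])]
0.022 [array([374., 236.]), array([254., 175.])]
0.026 [array([373., 229.]), array([254., 169.])]
```

View pics/s19.png

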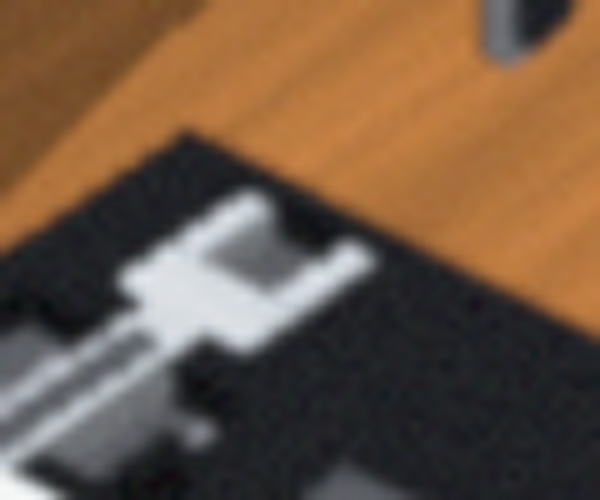

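Jaw tips at (365,248) and (262,197) lie at or below the z = 0.017 prediction, with no side wall visible, so it is flush. Handing in.

```bash
python3 - <<'E'
from h import *
print(robot.get_state()["time_s"], job.finish_job())
E
```

```text
the job is handed in; nothing more can be done
31.575 None
```

The spanner is back in its cutout the right way round, both ends pressed flush. The retaining bar is locked at its other notch, and I handed the job in at 31.6 s. No verdict was reported.

**Spanner:** I pressed the jaw end to a hard stop at about 16 N and the ring end at about 20 N.
- Side view against wrist view puts the ring top at 17 mm, level with the tray top.
- The jaw tips matched 17 mm only roughly, up to 1.5 pixels off (about 8 mm of height), but no side wall shows.
- The ring end met no resistance before the flush level, so it had probably already dropped when I pressed the jaw end.

**Bar:** I squeezed the paddles fully and slid the bar about 71 mm by the tool reading. I released it with the tongue measuring 0.2 mm from the notch. The last pictures show the paddles out and the tooth in the notch as it was when parked. I judged the bar and latch positions from images only.

**Clear of contact:** The gripper is well clear of everything, and the mallet and socket look undisturbed.

**Discrepancies:**
- The fingertips sat about 35 mm behind the reported TCP. My first grasp closed on air above the spanner, which did not move, and I corrected for this by touch.
- The gripper width read about 2 mm low on both the spanner and the paddles.

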